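# Turn the swivel hook to its stop and hang the eyed clamp on it

### The job

With closed fingertips push the parked swivel hook round until it comes up against its stop, and lean on it lightly there for about half a second to be sure it is home; do not grip or force it. Then take the clamp with the eye out of its holder, gently hang it by the eye on the hook, the hook still facing that way, and let go, leaving everything else where it was.

Things in the scene. Friction and masses are not known exactly. Their poses are not given: they have to be found in the camera images.
- stand: Fixed grey base plate 150 x 150 x 12 mm with an upright steel post (diameter 20 mm) in its middle; origin at the centre of the plate's underside, z up. The hook turns on top of the post about its axis. The stop is a dark lug on an adjustable collar: there the hook points along the stand's own -y axis give or take 0.25 rad, set differently each time, so the stop must be found by feel.
- hook: Steel swivel hook on the post; origin on the post's axis, 150 mm up, x outward along its bar, z up. Parked 0.5 to 2.1 rad counter-clockwise (from above) of the stand's -y; push it clockwise to the stop. It stays where it is left: its bearing drags with about 0.14 N m (2 to 3 N at the bar). At the stop lean on it with 9 to 14 N (under 7 N does not count); over 20 N, or gripping, overloads it.
- hook_seat (a point): Point on the top face of the hook's steel bar, 50 mm out from the post's axis, 150 mm above the bench: hang the clamp here. x points outward along the bar, z up. The bar is level, 8 mm wide, 8 mm high, and runs from the hub (radius 15 mm, its top level with the bar's) to 90 mm from the axis. More than 20 N on it, also through the clamp, overloads it.
- hook_tip (a point): Top of the upturned end of the hook, 86 mm out from the post's axis, 8 mm above the bar's top face (the upturned end is 8 x 8 mm).
- clamp: Loose aluminium clamp with an eye, 110 mm tall, about 0.18 kg, upright in one of two alike holders, its underside 10 mm above the bench. Origin: centre of its underside; z up, x across its width, y through the eye. Jaws 36 (x) x 16 (y) x 40 mm, with a thumbscrew out to 30 mm on +x, 34 mm up. The holder grips nothing: lift it straight up out of its 2 mm play.
- clamp_eye (a point): Middle of the upper edge of the clamp's rectangular eye, 72 mm above its underside; rests on the bar when hung. Axes as the clamp. The eye is open along y, 14 mm wide (x), 32 mm high (40 to 72 mm up), in a frame 30 mm wide and 8 mm thick.
- clamp_tab (a point): Centre of the top of the clamp's solid grip tab, 110 mm above its underside, axes as the clamp. The tab is 24 (x) x 10 (y) x 30 mm high: take it here from above, fingers closing along y, fingertips no more than 28 mm below this point so that they stay above the hook.
- rod_clamp: Bystander: a similar loose clamp with a round stem (diameter 12 mm) and no eye, 85 mm tall, upright in the other holder, 110 mm or more away. Leave it alone. Origin at the centre of its underside.
- holder_a: Fixed grey plastic holder that holds the clamp with the eye: foot 80 (x) x 60 (y) x 5 mm, open socket 52 x 32 mm outside, 6 mm walls, rim 32 mm above the bench. Origin at the centre of its underside.
- holder_b: The alike fixed holder of the clamp with the stem.
- bottle: Bystander: loose glass bottle with a blue cap, 68 mm wide, 160 mm tall; origin at the centre of its underside. Leave it alone.
- beaker: Bystander: loose clear beaker, 64 mm wide, 85 mm tall; origin at the centre of its underside. Leave it alone.

How it is judged:
On the way, in this order (a step that is already met when the one before it is completed fails the run):
1. the hook faces its stop side and stands still against the stop, leaned on with at least 7 N for 0.3 s (angle between the x axis of hook and the y axis of stand, either way round below 0.35 rad and contact force between the fingers and hook above 7 N and angular speed of hook below 0.05 rad/s), for 0.3 s.
2. the clamp's eye is round the bar of the hook (x of clamp_eye in the frame of hook_seat between -0.032 and 0.029 m and y of clamp_eye in the frame of hook_seat between -0.006 and 0.006 m and z of clamp_eye in the frame of hook_seat between -0.002 and 0.024 m), for 0.1 s.
At the end, for the whole second after the job is handed in: The hook still faces its stop side (its bar within 0.35 rad of the stand's -y axis), and the clamp hangs upright (within 0.2 rad) and at rest by its eye on the bar, between hub and upturned end (eye 18 to 79 mm from the post's axis, its upper edge within 4 mm of the bar's top), released (angle between the x axis of hook and the y axis of stand, either way round below 0.35 rad and x of clamp_eye in the frame of hook_seat between -0.032 and 0.029 m and y of clamp_eye in the frame of hook_seat between -0.006 and 0.006 m and z of clamp_eye in the frame of hook_seat between -0.003 and 0.004 m and angle between clamp's own z axis and vertical below 0.2 rad and contact force between clamp and hook above 0.5 N and linear speed of clamp below 0.03 m/s); the robot touches nothing.
It fails at once if the robot presses on the hook with more than 20 N (contact force between any of the fingers, the arm and hook above 20 N).
It fails at once if the clamp is forced against the hook with more than 20 N (contact force between clamp and hook above 20 N).
It fails at once if a bystander (stem clamp, bottle or beaker) is moved by more than 20 mm (distance of any of rod_clamp, bottle, beaker from where it was at the start of the episode above 0.02 m).
It also fails if it takes over 72 s, if anything falls off the work surface, if the arm or the gripper's body presses on something with over 40 N, if the wrist force passes 120 N, or if a joint passes its speed limit or range.

### The arm

A 6-joint arm with a two-finger parallel gripper is mounted at the origin on the work surface. World frame = base frame: x ahead of the robot, y to its left, z up, the work surface at z = 0. Lengths are in m, angles in rad, forces in N, time in s.
With the tool pointing down it reaches from about 0.425 to 0.95 m from the base axis. Payload 14.7 kg.
Tool frame: the origin (TCP) lies at the very end of the fingers, on their centre line; the grasp point (between the pads) lies 19 mm behind it (grasp_offset is the distance from the TCP to the grasp point, in m); y points along the fingers, z is the direction in which the jaws open and shut, and the axes are right-handed (so a half turn about y gives the same grasp; the last joint's range is limited). The gripper opens to 85 mm and grips with 20 to 120 N. Pads are 22 mm wide; open, the fingers measure 114 mm over their backs; the gripper's body (76 mm by 85 mm) begins 54 mm behind the grasp point. The pads swing forward as they close: fully open they stand 13 mm farther back than shut.
Start: joints at [-1.25, 0.48, 1.596, -0, 1.065, -0.047], TCP at [0.234, -0.607, 0.208] pointing down, gripper open.
Joint ranges: [-2.75, 2.75], [-0.82, 2.05], [0.23, 2.67], [-1.56, 4.7], [0.09, 2.69], [-2.92, 2.92]. Speed limits (rad/s): [1.89, 1.89, 2.39, 3.01, 3.01, 3.01].

### API

Orientations are given as a unit quaternion [w, x, y, z].
In Python, from plant import * gives the robot as it stands.
- The arm moves only by the tool arm_command, never from a script. Its argument "rows" is a list of rows, each a list of 3 entries, a list of its own where there are three numbers: the shift along the world's x, y, z in mm, then the turn, a rotation vector about the world's x, y, z in rad, then the closure, from -1 (fully open) to 1 (shut). In form: [[[dx, dy, dz], [wx, wy, wz], claw], ...]. A call has exactly 8 rows; each row is the pose to reach, as a shift and turn from the pose measured when the call began; what a row does not reach only later rows make up. A row lasts 1/8 s, in which the tool goes at most 62.5 mm and 10.7 degrees, less where a joint would pass 70% of its speed; a pose out of reach is approached as far as the arm can. A call with a gripper value outside its range is refused whole. The fingers move at their own pace and stop on an object; the grip force is fixed at half the most. Time passes only in rows, so rows that repeat a pose let the fingers close, or fill a call up. It gives the time, the measured TCP pose, the force and the opening at its end, in the units of the state.
- state(): the state, without advancing time (a new reading comes with each control period).
- capture(name): name is "scene" or "top"; returns a dict with "image" (480x640x3 uint8, blue, green, red), "camera_matrix" (3x3 intrinsics, pixels), "distortion" ([k1, k2, p1, p2, k3] as OpenCV has them; the pictures are not rectified), "R" (3x3) and "t" (3): a world point X has camera coordinates R X + t. Camera axes: x right, y down, z forward; pixel columns grow to the right and rows downward; lengths in m; the calibration is good to about 2 mm. A picture is of the moment at which its call begins. There is no depth.
- close_job(): hands the job in, once; it reports no verdict.
The state is a dict: "time_s": time; "joint_positions": joint angles; "qd": joint speeds; "joint_efforts": joint torques, N m; "tcp_pos": TCP position; "eef_rot": TCP orientation; "wrist_force": force on the tool from outside, world axes, zero at the start; "moment": the same for the moment, N m; "opening": opening from 0.0 (shut) to 1.0 (fully open).
Only numpy, scipy, OpenCV 4.12 (cv2) and the standard library are available. Lean on these libraries where they do the work, as an engineer would, in place of code of your own. Each camera call takes 0.05 s, during which the arm holds its last target.

## Working session

There is one attempt and no reset: what is moved stays moved. The work goes in short steps, Python scripts to look and compute and a tool call to move; the robot and the scene stay as the last step left them, time stands still between calls to the robot, and variables do not carry over. Pictures are saved under pics/ and viewed, and the job is handed in when it is done.

Besides the shell and the picture viewer there is one more tool, called after "Emit:" by a JSON object that holds its "api" and its "payload", one argument or row to a line. arm_command: Moves the arm, as the interface text tells. Its arguments: {"type":"object","properties":{"rows":{"type":"array","items":{"type":"array"}}},"required":["rows"]}

```bash
mkdir -p pics; ls; python3 - <<'E'
from plant import *
import cv2
s=state()
for k,v in s.items(): print(k,v)
for n in("scene","top"):
    c=capture(n); cv2.imwrite(f"pics/{n}0.png",c["image"]); print(n,c["camera_matrix"],c["distortion"],c["R"],c["t"])
E
```

```text
pics
time_s 0.0
joint_positions [-1.24958972e+00  4.80869399e-01  1.59690169e+00  3.51476445e-05
  1.06510038e+00 -4.66162859e-02]
qd [ 8.29208330e-04 -3.75184710e-04  2.92834962e-04 -6.35108414e-04
  3.81409643e-05  1.18978424e-03]
joint_efforts [ 3.57917634e-03 -9.50645471e+01 -4.30182338e+01  3.14283279e-04
  1.21772595e-02 -9.95644109e-05]
tcp_pos [ 0.23360464 -0.60607458  0.20733768]
eef_rot [ 0.12925611 -0.12935834  0.69563238 -0.69473367]
wrist_force [ 0.58902844 -0.2553731  -0.19992417]
moment [-0.02058965  0.00501069  0.03124679]
opening 1.0034986340402245
scene [[536.80028828   0.         319.55732465]
 [  0.         536.80028828 237.34348516]
 [  0.           0.           1.        ]] [0.02950791 0.         0.         0.         0.        ] [[ 0.60162578  0.79847366 -0.02205067]
 [ 0.50910863 -0.40457753 -0.75968771]
 [-0.61551184  0.44582152 -0.64991411]] [-0.32920222 -0.13453469  1.33603789]
top [[450.16295255   0.         323.14343534]
 [  0.         450.16295255 249.98912488]
 [  0.           0.           1.        ]] [-0.02856154  0.          0.          0.          0.        ] [[-1.96797044e-02 -9.99805843e-01 -9.93089655e-04]
 [-9.67099128e-01  1.92878845e-02 -2.53667604e-01]
 [ 2.53637507e-01 -4.03168732e-03 -9.67290939e-01]] [0.02921824 0.54715179 0.7346898 ]
```

View pics/scene0.png

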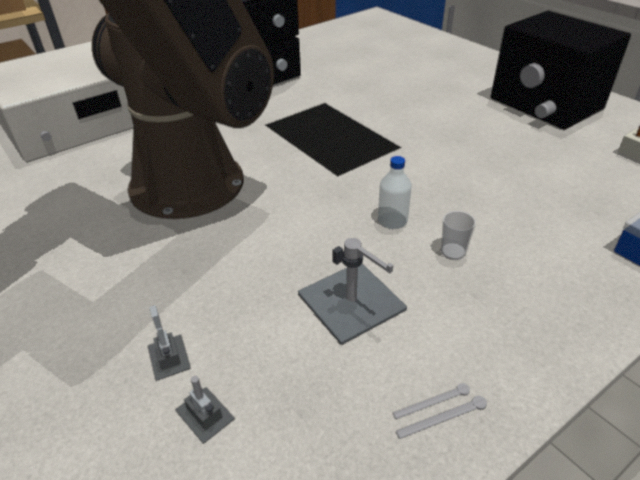

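View pics/top0.png

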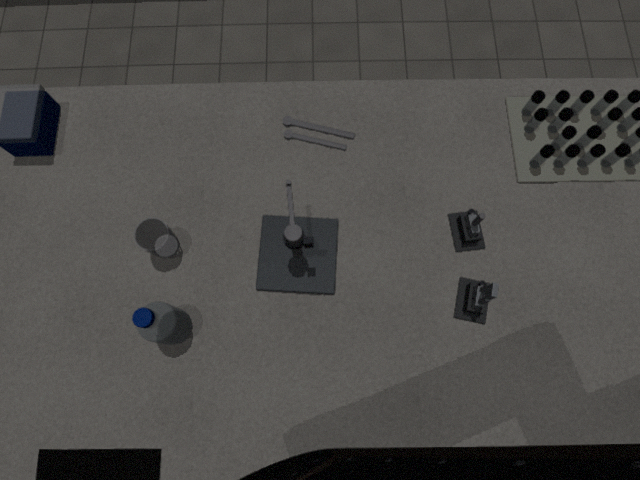

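The top view shows the stand plate at about (298,254), hub at (293,236) and hook bar pointing up to (289,183). The dark lug is at (308,242). The eye clamp is at about (478,295) and the stem clamp at (470,228). I'll enlarge these.

```bash
cat > h.py <<'E'
import numpy as np,cv2
from plant import *
def crop(img,name,x0,y0,x1,y1,s):
    c=img[y0:y1,x0:x1]; c=cv2.resize(c,None,fx=s,fy=s,interpolation=cv2.INTER_CUBIC)
    c=cv2.convertScaleAbs(c,alpha=1.6,beta=15)
    st=10
    for x in range((x0+st-1)//st*st,x1,st):
        cv2.line(c,((x-x0)*s,0),((x-x0)*s,6),(0,0,255),1)
        if x%20==0: cv2.putText(c,str(x),((x-x0)*s,18),0,.4,(0,0,255),1)
    for y in range((y0+st-1)//st*st,y1,st):
        cv2.line(c,(0,(y-y0)*s),(6,(y-y0)*s),(0,0,255),1)
        if y%20==0: cv2.putText(c,str(y),(8,(y-y0)*s+4),0,.4,(0,0,255),1)
    cv2.imwrite("pics/"+name,c)
def ray(c,p):
    u=cv2.undistortPoints(np.array([[p]],float),c["camera_matrix"],np.array(c["distortion"]))[0,0]
    R=np.array(c["R"]);t=np.array(c["t"]);return -R.T@t,R.T@np.array([u[0],u[1],1])
def onz(c,p,z):
    o,d=ray(c,p);return o+d*(z-o[2])/d[2]
def tri(c1,p1,c2,p2):
    o1,d1=ray(c1,p1);o2,d2=ray(c2,p2)
    d1=d1/np.linalg.norm(d1);d2=d2/np.linalg.norm(d2)
    s=np.linalg.lstsq(np.stack([d1,-d2],1),o2-o1,rcond=None)[0]
    a=o1+d1*s[0];b=o2+d2*s[1];return (a+b)/2,np.linalg.norm(a-b)
def proj(c,X):
    X=np.atleast_2d(X).astype(float)
    return cv2.projectPoints(X,cv2.Rodrigues(np.array(c["R"]))[0],np.array(c["t"]),c["camera_matrix"],np.array(c["distortion"]))[0][:,0]
E
python3 - <<'E'
from h import *
import pickle
a=capture("scene");b=capture("top");pickle.dump((a,b),open("c0.pkl","wb"))
crop(b["image"],"t_st.png",240,170,350,300,5)
crop(b["image"],"t_cl.png",430,200,510,330,5)
crop(a["image"],"s_st.png",290,225,410,345,5)
crop(a["image"],"s_cl.png",130,295,245,445,5)
E
```

```text
(no output)
```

View pics/t_st.png

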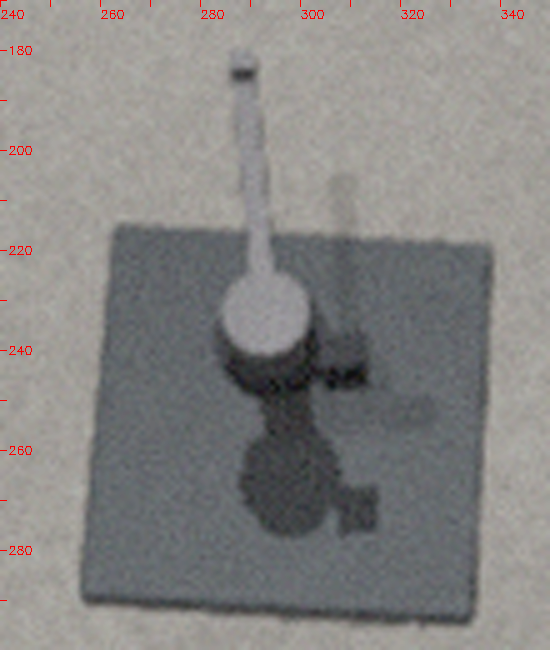

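View pics/t_cl.png

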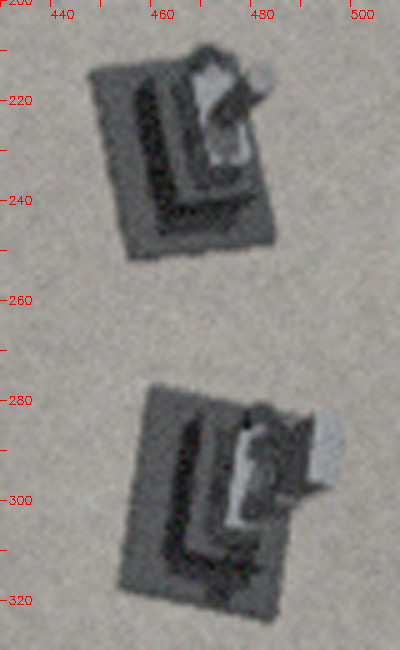

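View pics/s_st.png

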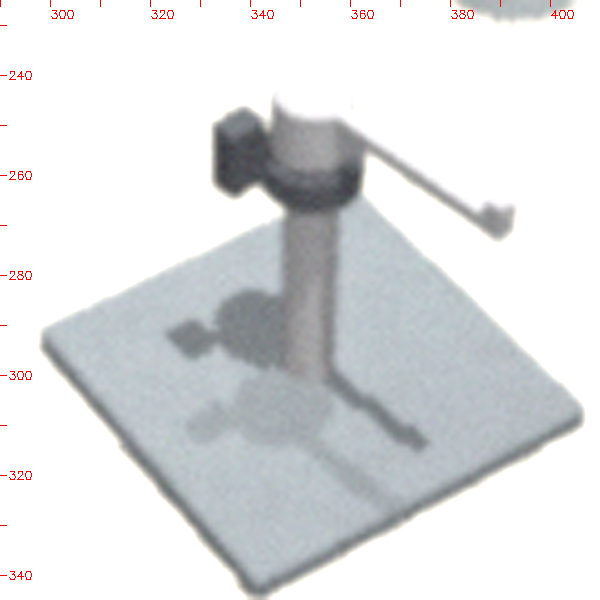

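View pics/s_cl.png

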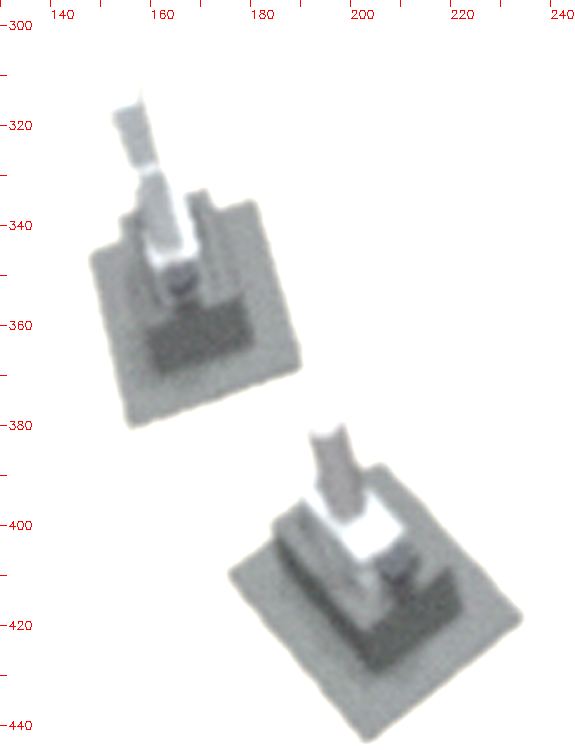

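```bash
python3 - <<'E'
from h import *
import pickle
from scipy.spatial.transform import Rotation as Ro
a,b=pickle.load(open("c0.pkl","rb"))
np.set_printoptions(precision=4,suppress=True)
print("cams",-np.array(a["R"]).T@a["t"],-np.array(b["R"]).T@b["t"])
print("stand corners top"); 
for p in [(262.5,215),(337.5,219),(334,291.5),(257,289.5)]: print(onz(b,p,.012)[:2])
print("scene");
for p in [(298,292.5),(341,342),(406,307.5)]: print(onz(a,p,.012)[:2])
print("hub",onz(b,(290.5,232),.15)[:2]); print("tip",onz(b,(287.7,182),.158)[:2]) 
print("hub sc",onz(a,(353.5,243),.15)[:2],"tip sc",onz(a,(388.5,267),.158)[:2])
print("lug z.14 top",onz(b,(308,240),.14)[:2],onz(a,(337,249),.14)[:2])
print("foots top z.005")
for p in [(459,276),(496-6,283),(484.5,324.5),(453.5,318)]: print(onz(b,p,.005)[:2])
print("B");
for p in [(448,214),(484.5,248),(455.5,262)]: print(onz(b,p,.005)[:2])
print("scene footA")
for p in [(148,345.5),(155.5,380),(190,368),(180,335)]: print(onz(a,p,.005)[:2])
print("tab top z.12 (top)")
for p in [(492,282.5),(497,284),(495,298),(490,297)]: print(onz(b,p,.12)[:2])
print(tri(b,(493.5,290),a,(155.5,314)))
s=state(); q=s["eef_rot"]; print(Ro.from_quat([q[1],q[2],q[3],q[0]]).as_matrix())
E
```

```text
cams [ 1.0889 -0.3872  0.7588] [0.3434 0.0216 0.8495]
stand corners top
[0.6364 0.1359]
[ 0.6252 -0.0112]
[ 0.482  -0.0007]
[0.4886 0.1441]
scene
[ 0.4855 -0.0049]
[ 0.6285 -0.0142]
[0.6401 0.1302]
hub [0.558  0.0711]
tip [0.6422 0.0751]
hub sc [0.5606 0.0672] tip sc [0.6476 0.0677]
lug z.14 top [0.5468 0.0431] [0.5463 0.0423]
foots top z.005
[ 0.5081 -0.241 ]
[ 0.4933 -0.2992]
[ 0.4151 -0.2801]
[ 0.4285 -0.2231]
B
[ 0.6337 -0.2312]
[ 0.5626 -0.2963]
[ 0.5358 -0.2368]
scene footA
[ 0.4208 -0.2824]
[ 0.496  -0.3015]
[ 0.5098 -0.2457]
[ 0.4342 -0.2277]
tab top z.12 (top)
[ 0.4736 -0.2589]
[ 0.471 -0.267]
[ 0.4479 -0.261 ]
[ 0.4497 -0.2529]
(array([ 0.4627, -0.2627,  0.1115]), np.float64(0.0011601642569437315))
[[-0.9331 -0.0003  0.3596]
 [-0.3596  0.0007 -0.9331]
 [-0.     -1.     -0.0007]]
```

Emit:
{"api": "arm_command", "payload": {
  "rows": [
    [[26,48,0],[0,0,-0.07],1],
    [[52,96,0],[0,0,-0.14],1],
    [[78,144,0],[0,0,-0.21],1],
    [[104,192,0],[0,0,-0.28],1],
    [[130,240,0],[0,0,-0.35],1],
    [[156,288,0],[0,0,-0.42],1],
    [[182,336,0],[0,0,-0.49],1],
    [[208,384,0],[0,0,-0.56],1]
  ]
}}

```text
time_s: 1.2
tcp_pos: [0.4423, -0.2207, 0.2077]
eef_rot: [-0.069, 0.069, 0.704, -0.704]
wrist_force: [1.3, -0.3, -0.3]
opening: 0.006
```

Emit:
{"api": "arm_command", "payload": {
  "rows": [
    [[26,48,0],[0,0,0],1],
    [[52,96,0],[0,0,0],1],
    [[78,144,0],[0,0,0],1],
    [[104,192,0],[0,0,0],1],
    [[130,240,0],[0,0,0],1],
    [[156,288,0],[0,0,0],1],
    [[183,333,0],[0,0,0],1],
    [[183,333,0],[0,0,0],1]
  ]
}}

```text
time_s: 2.2
tcp_pos: [0.6265, 0.1155, 0.2072]
eef_rot: [-0.067, 0.068, 0.704, -0.703]
wrist_force: [-0.1, -0.1, 0.4]
opening: -0.0
```

```bash
python3 - <<'E'
from h import *
from scipy.spatial.transform import Rotation as Ro
s=state(); q=s["eef_rot"]; print(s["tcp_pos"],s["wrist_force"],s["joint_positions"]);print(Ro.from_quat([q[1],q[2],q[3],q[0]]).as_matrix().round(3))
c=capture("top");d=capture("scene")
crop(c["image"],"t1.png",230,150,350,270,5);crop(d["image"],"s1.png",300,100,460,300,4)
print(proj(c,[s["tcp_pos"]]),proj(d,[s["tcp_pos"]]))
E
```

```text
[0.62654177 0.11547385 0.20724153] [-0.10088373 -0.07557247  0.3871087 ] [1.34066529e-01 4.62122618e-01 1.62960442e+00 1.14132730e-03
 1.04872906e+00 1.89590362e+00]
[[-0.982  0.001 -0.19 ]
 [ 0.19   0.001 -0.982]
 [-0.001 -1.    -0.001]]
[[259.0371503  179.16497474]] [[403.41760039 225.13137533]]
```

View pics/s1.png

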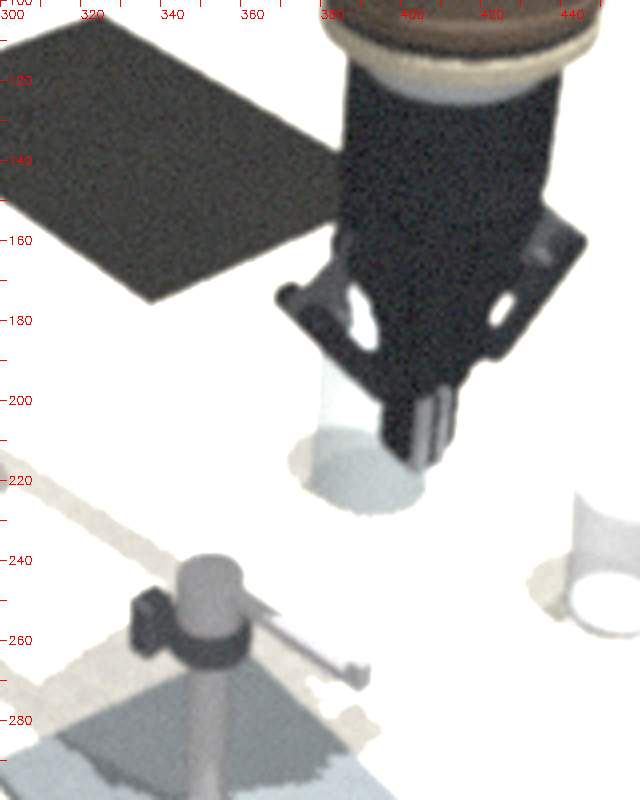

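View pics/t1.png

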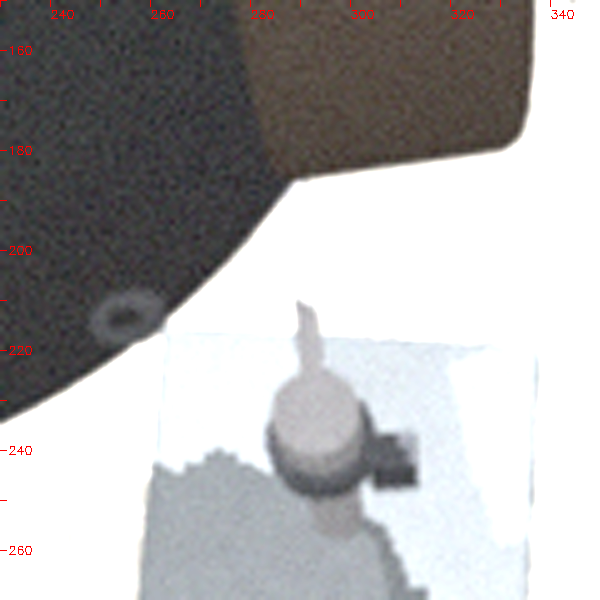

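```bash
python3 - <<'E'
from h import *
d=capture("scene");im=d["image"][180:250,360:450];cv2.imwrite("pics/s1b.png",cv2.resize(im,None,fx=8,fy=8,interpolation=cv2.INTER_CUBIC))
E
```

```text
(no output)
```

View pics/s1b.png

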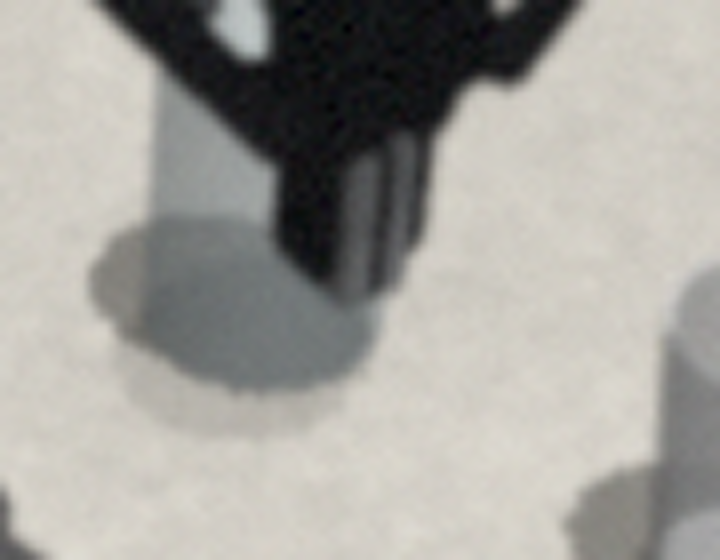

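Emit:
{"api": "arm_command", "payload": {
  "rows": [
    [[0,0,-20],[0,0,0],1],
    [[0,0,-40],[0,0,0],1],
    [[0,0,-60],[0,0,0],1],
    [[0,0,-75],[0,0,0],1],
    [[0,0,-89],[0,0,0],1],
    [[0,-5,-89],[0,0,0],1],
    [[0,-10,-89],[0,0,0],1],
    [[0,-10,-89],[0,0,0],1]
  ]
}}

```text
time_s: 3.35
tcp_pos: [0.6251, 0.1015, 0.119]
eef_rot: [-0.069, 0.069, 0.704, -0.704]
wrist_force: [0.3, -0.0, -1.4]
opening: 0.001
```

```bash
python3 - <<'E'
from h import *
s=state(); print(s["tcp_pos"],s["wrist_force"])
d=capture("scene");im=d["image"][200:300,330:450];cv2.imwrite("pics/s2.png",cv2.resize(im,None,fx=6,fy=6,interpolation=cv2.INTER_CUBIC))
print(proj(d,[s["tcp_pos"]]))
E
```

```text
[0.62511789 0.10146419 0.119047  ] [ 0.2647517  -0.01935298 -1.38797874]
[[392.76919194 267.86661427]]
```

View pics/s2.png

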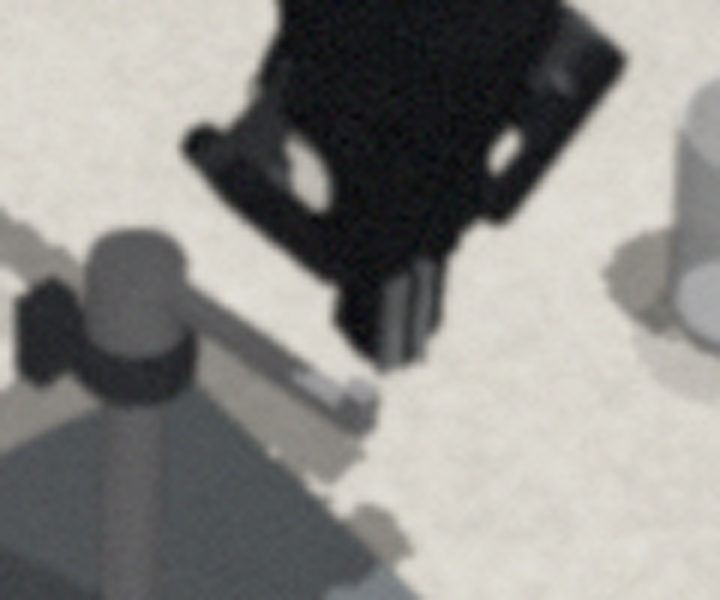

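```bash
python3 - <<'E'
from h import *
from scipy.spatial.transform import Rotation as Ro
s=state();q=s["eef_rot"];R=Ro.from_quat([q[1],q[2],q[3],q[0]]).as_matrix();p=np.array(s["tcp_pos"])
d=capture("scene");im=d["image"].copy()
print(proj(d,[[0,0,0],[0.1,0,0],[0,-.1,0],[0,.1,0]]))
S=3;x0,y0=250,60
c=cv2.resize(im[y0:290,x0:500],None,fx=S,fy=S,interpolation=cv2.INTER_CUBIC)
c=cv2.convertScaleAbs(c,alpha=2)
def box(b0,b1,col):
    cs=np.array([[x,y,z] for x in(b0[0],b1[0]) for y in(b0[1],b1[1]) for z in(b0[2],b1[2])])
    P=(proj(d,p+cs@R.T)-[x0,y0])*S
    for i in range(8):
        for j in range(i):
            if sum(cs[i]!=cs[j])==1: cv2.line(c,tuple(int(v) for v in P[i]),tuple(int(v) for v in P[j]),col,1)
box((-.011,-.038,-.0145),(.011,0,.0145),(0,0,255))
box((-.038,-.14,-.0425),(.038,-.073,.0425),(0,255,0))
box((-.0425,-.14,-.038),(.0425,-.073,.038),(255,255,0))
cv2.imwrite("pics/ov.png",c)
E
```

```text
[[187.01219527 183.17642023]
 [206.07728131 202.0712275 ]
 [149.00379932 198.11803668]
 [222.46612694 169.20674868]]
```

View pics/ov.png

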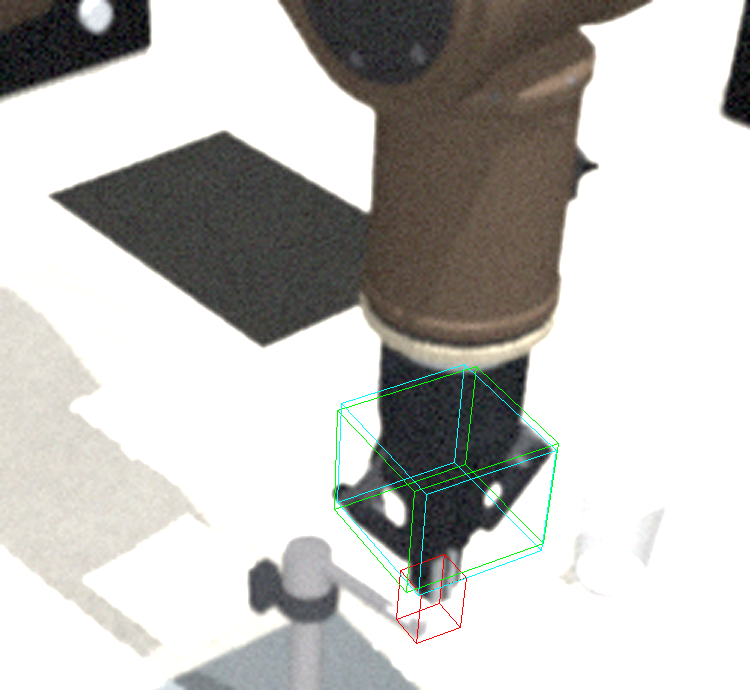

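Emit:
{"api": "arm_command", "payload": {
  "rows": [
    [[50,10,0],[0,0,0],1],
    [[100,10,0],[0,0,0],1],
    [[115,10,-20],[0,0,0],1],
    [[115,10,-60],[0,0,0],1],
    [[115,10,-90],[0,0,0],1],
    [[115,10,-105],[0,0,0],1],
    [[115,10,-105],[0,0,0],1],
    [[115,10,-105],[0,0,0],1]
  ]
}}

```text
time_s: 4.45
tcp_pos: [0.741, 0.112, 0.0154]
eef_rot: [-0.068, 0.069, 0.704, -0.703]
wrist_force: [-0.5, 0.4, 0.2]
opening: 0.001
```

```bash
python3 - <<'E'
from h import *
s=state(); print(s["tcp_pos"],s["wrist_force"])
d=capture("scene");x0,y0=380,200;im=d["image"][y0:320,x0:520];cv2.imwrite("pics/s3.png",cv2.resize(im,None,fx=5,fy=5,interpolation=cv2.INTER_CUBIC))
p=np.array(s["tcp_pos"]);P=proj(d,[p,[p[0],p[1],0],[p[0],p[1],p[2]+.02]]);print(P,(P-[x0,y0])*5)
E
```

```text
[0.74098501 0.1120176  0.0154073 ] [-0.54634617  0.42001478  0.19562793]
[[439.91419385 345.98970064]
 [438.82673961 351.6061012 ]
 [441.36253316 338.51691571]] [[299.57096927 729.94850319]
 [294.13369805 758.03050601]
 [306.81266578 692.58457857]]
```

View pics/s3.png

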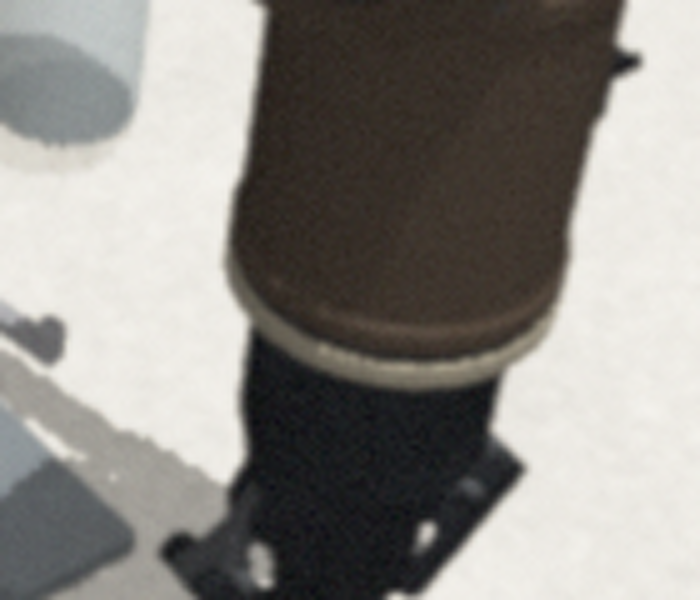

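```bash
python3 - <<'E'
from h import *
d=capture("scene");x0,y0=390,280;im=d["image"][y0:370,x0:490];cv2.imwrite("pics/s4.png",cv2.resize(im,None,fx=6,fy=6,interpolation=cv2.INTER_CUBIC))
E
```

```text
(no output)
```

View pics/s4.png

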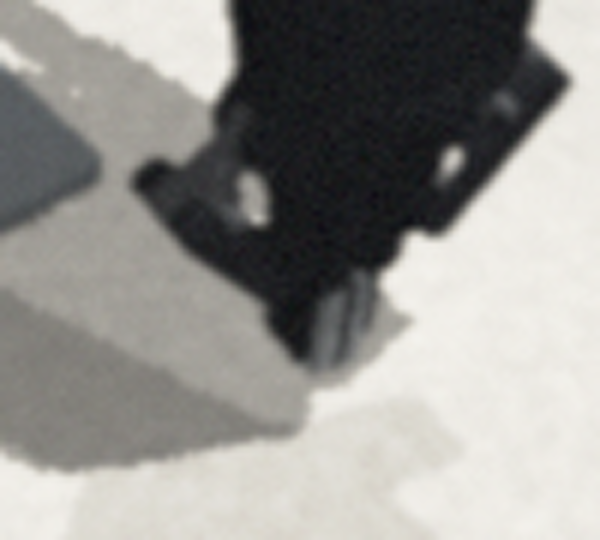

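Emit:
{"api": "arm_command", "payload": {
  "rows": [
    [[0,0,-6],[0,0,0],1],
    [[0,0,-9],[0,0,0],1],
    [[0,0,-11],[0,0,0],1],
    [[0,0,-12],[0,0,0],1],
    [[0,0,-13],[0,0,0],1],
    [[0,0,-14],[0,0,0],1],
    [[0,0,-15],[0,0,0],1],
    [[0,0,-15],[0,0,0],1]
  ]
}}

```text
time_s: 5.55
tcp_pos: [0.741, 0.112, 0.0004]
eef_rot: [-0.068, 0.07, 0.704, -0.703]
wrist_force: [-0.1, 0.6, 0.2]
opening: -0.004
```

```bash
python3 - <<'E'
from h import *
s=state();print(s["tcp_pos"],s["wrist_force"])
d=capture("scene");x0,y0=390,280;im=d["image"][y0:380,x0:490];cv2.imwrite("pics/s5.png",cv2.resize(im,None,fx=6,fy=6,interpolation=cv2.INTER_CUBIC))
print(proj(d,[s["tcp_pos"]]))
E
```

```text
[7.40954436e-01 1.11996369e-01 4.25305663e-04] [-0.08554768  0.56582411  0.19902458]
[[438.83469325 351.44740119]]
```

View pics/s5.png

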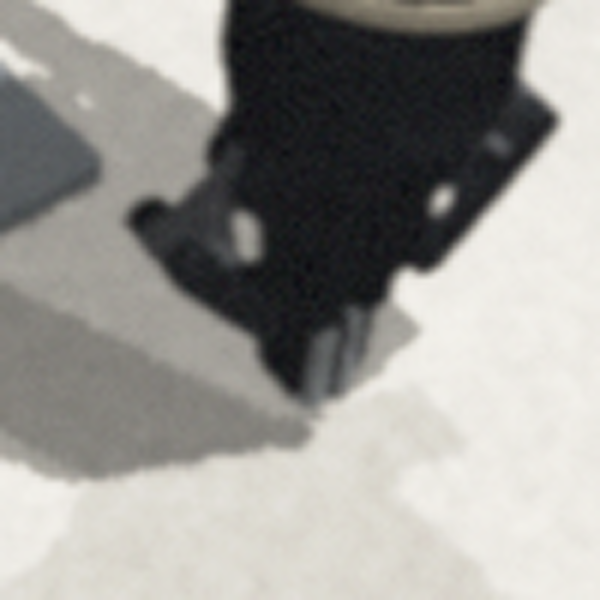

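Emit:
{"api": "arm_command", "payload": {
  "rows": [
    [[0,0,-1],[0,0,0],1],
    [[0,0,-2],[0,0,0],1],
    [[0,0,-2.5],[0,0,0],1],
    [[0,0,-3],[0,0,0],1],
    [[0,0,-3.5],[0,0,0],1],
    [[0,0,-4],[0,0,0],1],
    [[0,0,-4],[0,0,0],1],
    [[0,0,-4],[0,0,0],1]
  ]
}}

```text
time_s: 6.6
tcp_pos: [0.741, 0.112, -0.0035]
eef_rot: [-0.068, 0.07, 0.704, -0.703]
wrist_force: [-0.1, 0.4, 0.1]
opening: -0.0
```

Emit:
{"api": "arm_command", "payload": {
  "rows": [
    [[0,0,-1],[0,0,0],1],
    [[0,0,-2],[0,0,0],1],
    [[0,0,-3],[0,0,0],1],
    [[0,0,-4],[0,0,0],1],
    [[0,0,-4.5],[0,0,0],1],
    [[0,0,-5],[0,0,0],1],
    [[0,0,-5.5],[0,0,0],1],
    [[0,0,-5.5],[0,0,0],1]
  ]
}}

```text
time_s: 7.6
tcp_pos: [0.741, 0.112, -0.009]
eef_rot: [-0.068, 0.07, 0.704, -0.703]
wrist_force: [-0.2, -0.3, -0.7]
opening: -0.001
```

Emit:
{"api": "arm_command", "payload": {
  "rows": [
    [[0,0,-1],[0,0,0],1],
    [[0,0,-2],[0,0,0],1],
    [[0,0,-3],[0,0,0],1],
    [[0,0,-3.5],[0,0,0],1],
    [[0,0,-4],[0,0,0],1],
    [[0,0,-4.5],[0,0,0],1],
    [[0,0,-5],[0,0,0],1],
    [[0,0,-5],[0,0,0],1]
  ]
}}

```text
time_s: 8.6
tcp_pos: [0.741, 0.112, -0.0141]
eef_rot: [-0.068, 0.07, 0.704, -0.703]
wrist_force: [0.2, 0.5, 0.2]
opening: -0.002
```

```bash
python3 - <<'E'
from h import *
s=state();print(s["tcp_pos"],s["wrist_force"])
d=capture("scene");x0,y0=390,280;im=d["image"][y0:380,x0:490];cv2.imwrite("pics/s6.png",cv2.resize(im,None,fx=6,fy=6,interpolation=cv2.INTER_CUBIC))
E
```

```text
[ 0.74095879  0.11199722 -0.01405524] [0.21398024 0.5114386  0.22993191]
```

View pics/s6.png

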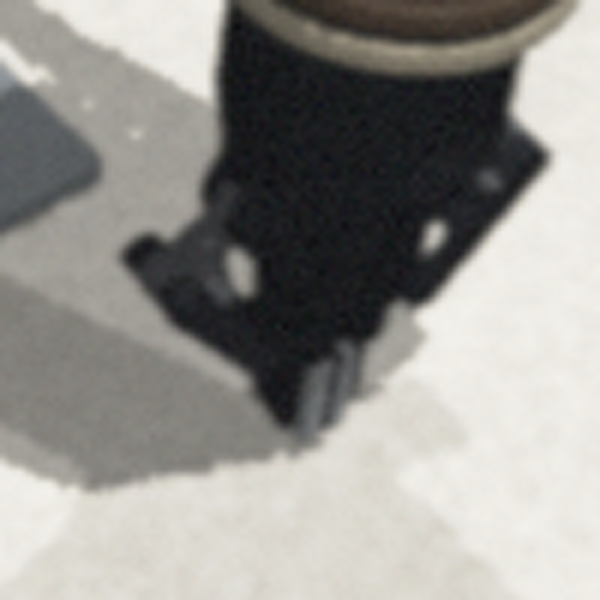

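Emit:
{"api": "arm_command", "payload": {
  "rows": [
    [[0,0,45],[0,0,0],1],
    [[0,0,90],[0,0,0],1],
    [[-10,0,128],[0,0,0],1],
    [[-50,-3,128],[0,0,0],1],
    [[-90,-6,128],[0,0,0],1],
    [[-113,-10,128],[0,0,0],1],
    [[-115,-13,128],[0,0,0],1],
    [[-115,-15,128],[0,0,0],1]
  ]
}}

```text
time_s: 9.65
tcp_pos: [0.6269, 0.0969, 0.1143]
eef_rot: [-0.068, 0.07, 0.704, -0.703]
wrist_force: [0.1, -0.4, -0.6]
opening: 0.003
```

```bash
python3 - <<'E'
from h import *
s=state();print(s["tcp_pos"],s["wrist_force"])
d=capture("scene");x0,y0=330,200;im=d["image"][y0:300,x0:450];cv2.imwrite("pics/s7.png",cv2.resize(im,None,fx=6,fy=6,interpolation=cv2.INTER_CUBIC))
E
```

```text
[0.62685769 0.09691803 0.1142955 ] [ 0.09695122 -0.41202122 -0.6390972 ]
```

View pics/s7.png

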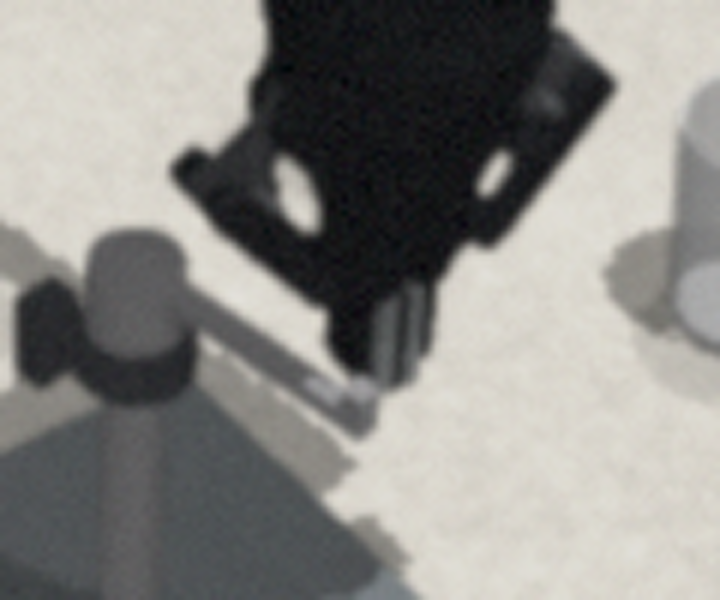

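Emit:
{"api": "arm_command", "payload": {
  "rows": [
    [[-8,-4,0],[0,0,0],1],
    [[-8,-8,0],[0,0,0],1],
    [[-7,-11,0],[0,0,0],1],
    [[-6,-14,0],[0,0,0],1],
    [[-5,-19,0],[0,0,0],1],
    [[-4,-24,0],[0,0,0],1],
    [[-4,-30,0],[0,0,0],1],
    [[-4,-35,0],[0,0,0],1]
  ]
}}

```text
time_s: 10.7
tcp_pos: [0.6231, 0.0613, 0.1141]
eef_rot: [-0.068, 0.07, 0.704, -0.703]
wrist_force: [-0.6, 3.5, 0.2]
opening: 0.002
```

```bash
python3 - <<'E'
from h import *
s=state();print(s["tcp_pos"],s["wrist_force"])
d=capture("scene");x0,y0=320,200;im=d["image"][y0:310,x0:440];cv2.imwrite("pics/s8.png",cv2.resize(im,None,fx=6,fy=6,interpolation=cv2.INTER_CUBIC))
E
```

```text
[0.6231034  0.06126024 0.11414648] [-0.64395232  3.49381715  0.17463754]
```

View pics/s8.png

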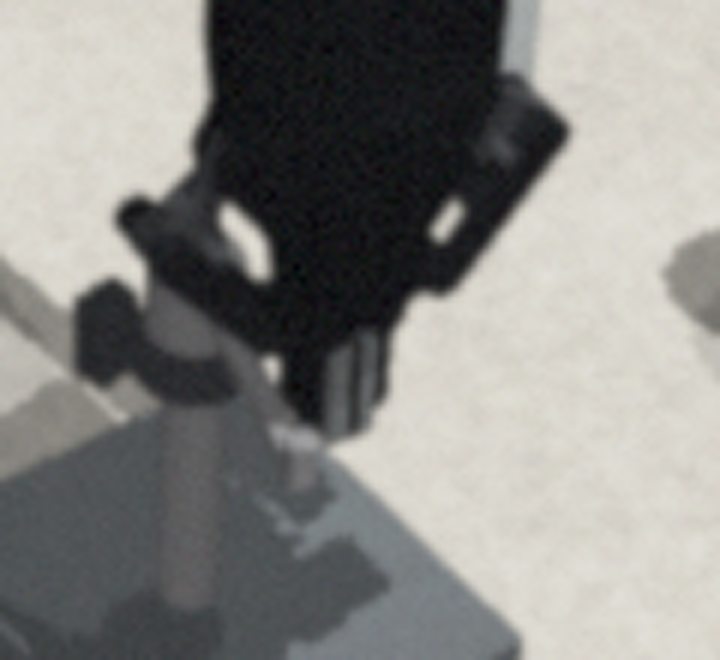

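Emit:
{"api": "arm_command", "payload": {
  "rows": [
    [[-1,-6,0],[0,0,0],1],
    [[-3,-13,0],[0,0,0],1],
    [[-5,-19,0],[0,0,0],1],
    [[-8,-25,0],[0,0,0],1],
    [[-12,-30,0],[0,0,0],1],
    [[-16,-36,0],[0,0,0],1],
    [[-20,-40,0],[0,0,0],1],
    [[-24,-44,0],[0,0,0],1]
  ]
}}

```text
time_s: 11.75
tcp_pos: [0.5989, 0.0165, 0.1142]
eef_rot: [-0.068, 0.07, 0.704, -0.703]
wrist_force: [1.1, 1.5, -0.2]
opening: -0.003
```

```bash
python3 - <<'E'
from h import *
s=state();print(s["tcp_pos"],s["wrist_force"])
d=capture("scene");x0,y0=270,200;im=d["image"][y0:310,x0:390];cv2.imwrite("pics/s9.png",cv2.resize(im,None,fx=6,fy=6,interpolation=cv2.INTER_CUBIC))
c=capture("top");crop(c["image"],"t9.png",250,170,370,280,5)
E
```

```text
[0.59892658 0.01651042 0.11421873] [ 1.07266113  1.54712052 -0.23863792]
```

View pics/s9.png

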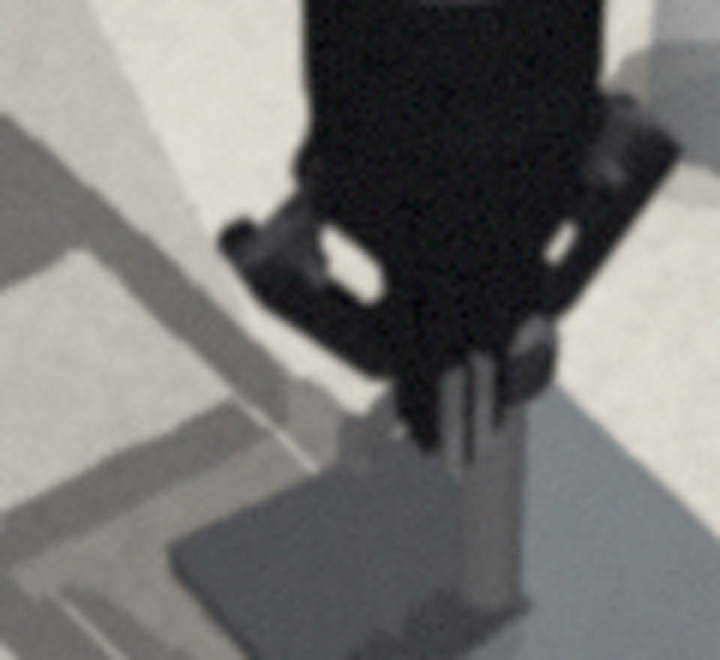

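View pics/t9.png

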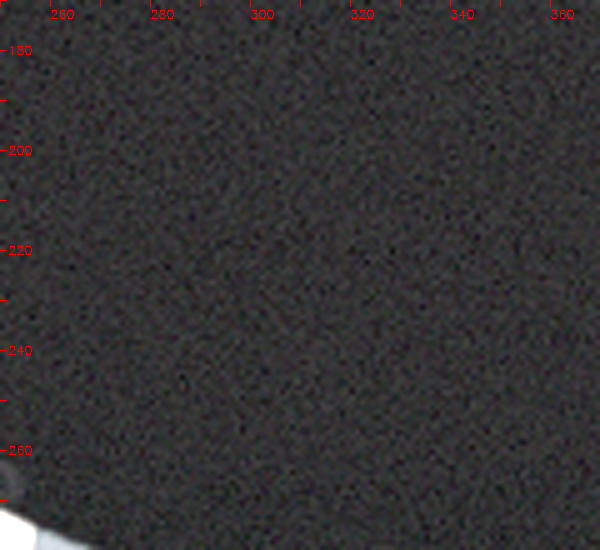

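Emit:
{"api": "arm_command", "payload": {
  "rows": [
    [[-1.5,-0.7,0],[0,0,0],1],
    [[-3,-1.4,0],[0,0,0],1],
    [[-4.5,-2,0],[0,0,0],1],
    [[-6,-2.6,0],[0,0,0],1],
    [[-7.5,-3.2,0],[0,0,0],1],
    [[-9,-3.8,0],[0,0,0],1],
    [[-10.5,-4.3,0],[0,0,0],1],
    [[-12,-4.8,0],[0,0,0],1]
  ]
}}

```text
time_s: 12.85
tcp_pos: [0.5866, 0.0115, 0.1142]
eef_rot: [-0.068, 0.07, 0.704, -0.704]
wrist_force: [3.1, 0.2, -0.2]
opening: 0.001
```

Emit:
{"api": "arm_command", "payload": {
  "rows": [
    [[-0.7,-0.2,0],[0,0,0],1],
    [[-1.4,-0.5,0],[0,0,0],1],
    [[-2.1,-0.7,0],[0,0,0],1],
    [[-2.8,-0.9,0],[0,0,0],1],
    [[-3.5,-1.1,0],[0,0,0],1],
    [[-4.2,-1.3,0],[0,0,0],1],
    [[-5,-1.6,0],[0,0,0],1],
    [[-5,-1.6,0],[0,0,0],1]
  ]
}}

```text
time_s: 13.85
tcp_pos: [0.5815, 0.0099, 0.1142]
eef_rot: [-0.068, 0.07, 0.704, -0.704]
wrist_force: [1.2, 0.0, 0.5]
opening: 0.003
```

Emit:
{"api": "arm_command", "payload": {
  "rows": [
    [[-0.7,-0.2,0],[0,0,0],1],
    [[-1.4,-0.4,0],[0,0,0],1],
    [[-2.1,-0.6,0],[0,0,0],1],
    [[-2.8,-0.7,0],[0,0,0],1],
    [[-3.3,-0.9,0],[0,0,0],1],
    [[-3.6,-1,0],[0,0,0],1],
    [[-4,-1,0],[0,0,0],1],
    [[-4,-1,0],[0,0,0],1]
  ]
}}

```text
time_s: 14.85
tcp_pos: [0.5774, 0.0088, 0.1142]
eef_rot: [-0.068, 0.07, 0.704, -0.704]
wrist_force: [1.6, 1.5, 0.2]
opening: 0.002
```

```bash
python3 - <<'E'
from h import *
s=state();print(s["tcp_pos"],s["wrist_force"])
d=capture("scene");x0,y0=270,200;im=d["image"][y0:310,x0:390];cv2.imwrite("pics/s10.png",cv2.convertScaleAbs(cv2.resize(im,None,fx=6,fy=6,interpolation=cv2.INTER_CUBIC),alpha=1.5))
E
```

```text
[0.57742898 0.00884475 0.11418767] [1.56884557 1.48130828 0.2362173 ]
```

View pics/s10.png

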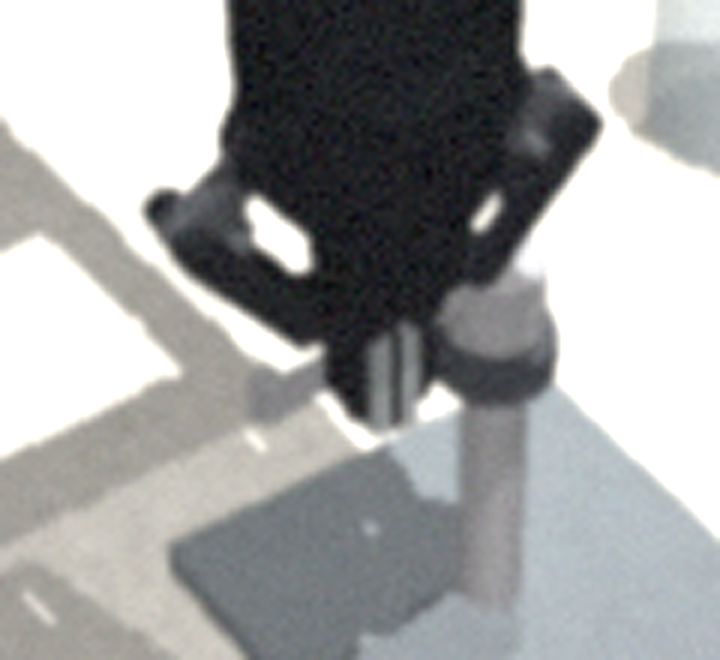

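Emit:
{"api": "arm_command", "payload": {
  "rows": [
    [[-0.6,-0.1,0],[0,0,0],1],
    [[-1.1,-0.2,0],[0,0,0],1],
    [[-1.5,-0.3,0],[0,0,0],1],
    [[-1.9,-0.4,0],[0,0,0],1],
    [[-2.3,-0.5,0],[0,0,0],1],
    [[-2.7,-0.6,0],[0,0,0],1],
    [[-3,-0.7,0],[0,0,0],1],
    [[-3,-0.7,0],[0,0,0],1]
  ]
}}

```text
time_s: 15.9
tcp_pos: [0.5764, 0.0085, 0.1145]
eef_rot: [-0.067, 0.071, 0.704, -0.703]
wrist_force: [12.4, 6.2, -6.1]
opening: -0.0
```

Emit:
{"api": "arm_command", "payload": {
  "rows": [
    [[-1.8,0,0],[0,0,0],1],
    [[-1.8,0,0],[0,0,0],1],
    [[-1.8,0,0],[0,0,0],1],
    [[-1.8,0,0],[0,0,0],1],
    [[-1.8,0,0],[0,0,0],1],
    [[-1.8,0,0],[0,0,0],1],
    [[-1.8,0,0],[0,0,0],1],
    [[-1.8,0,0],[0,0,0],1]
  ]
}}

```text
time_s: 16.9
tcp_pos: [0.5765, 0.0087, 0.1147]
eef_rot: [-0.066, 0.073, 0.704, -0.703]
wrist_force: [12.6, 3.5, -7.9]
opening: 0.001
```

```bash
python3 - <<'E'
from h import *
s=state();print(s["tcp_pos"],s["wrist_force"],s["moment"])
d=capture("scene");x0,y0=270,200;im=d["image"][y0:310,x0:390];cv2.imwrite("pics/s11.png",cv2.convertScaleAbs(cv2.resize(im,None,fx=6,fy=6,interpolation=cv2.INTER_CUBIC),alpha=1.5))
print(onz(d,(314,264),.158))
E
```

```text
[0.57648142 0.00871756 0.11471699] [12.60149482  3.51190984 -7.85218551] [ 0.6556368  -2.08883561  0.00489471]
[ 0.56754493 -0.02230728  0.158     ]
```

View pics/s11.png

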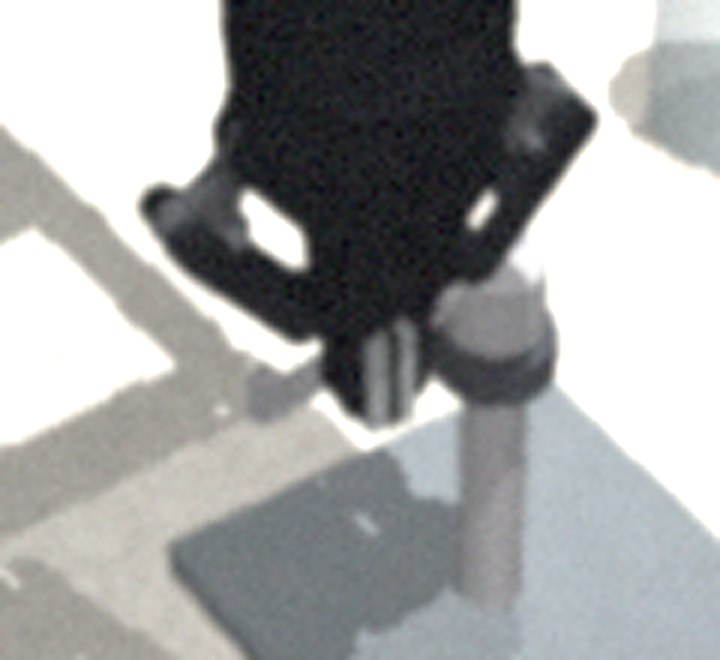

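Emit:
{"api": "arm_command", "payload": {
  "rows": [
    [[8,0,0],[0,0,0],1],
    [[20,0,0],[0,0,0],1],
    [[25,0,30],[0,0,0],1],
    [[25,0,80],[0,0,0],1],
    [[5,-40,90],[0,0,0],1],
    [[-15,-85,90],[0,0,0],0],
    [[-40,-140,90],[0,0,0],-1],
    [[-65,-190,90],[0,0,0],-1]
  ]
}}

```text
time_s: 17.95
tcp_pos: [0.5109, -0.1831, 0.2049]
eef_rot: [-0.065, 0.072, 0.704, -0.703]
wrist_force: [0.9, -0.3, 1.1]
opening: 0.63
```

```bash
python3 - <<'E'
from h import *
from scipy.spatial.transform import Rotation as Ro
s=state();q=s["eef_rot"];R=Ro.from_quat([q[1],q[2],q[3],q[0]]).as_matrix();print(s["tcp_pos"],s["wrist_force"],s["joint_positions"]);print(R.round(4),np.degrees(np.arctan2(R[1,2],R[0,2])))
d=capture("scene");c=capture("top")
crop(c["image"],"t12.png",250,170,370,300,5);crop(d["image"],"s12.png",280,220,400,340,5)
crop(d["image"],"s12b.png",110,220,270,400,4)
E
```

```text
[ 0.51090046 -0.18308857  0.20485368] [ 0.89970217 -0.31871138  1.07586657] [-0.40329966  0.32940353  1.8544616   0.00562598  0.94881736  1.35966056]
[[-9.809e-01  1.000e-02 -1.942e-01]
 [ 1.942e-01  7.000e-04 -9.810e-01]
 [-9.700e-03 -9.999e-01 -2.600e-03]] -101.19609611419082
```

View pics/t12.png

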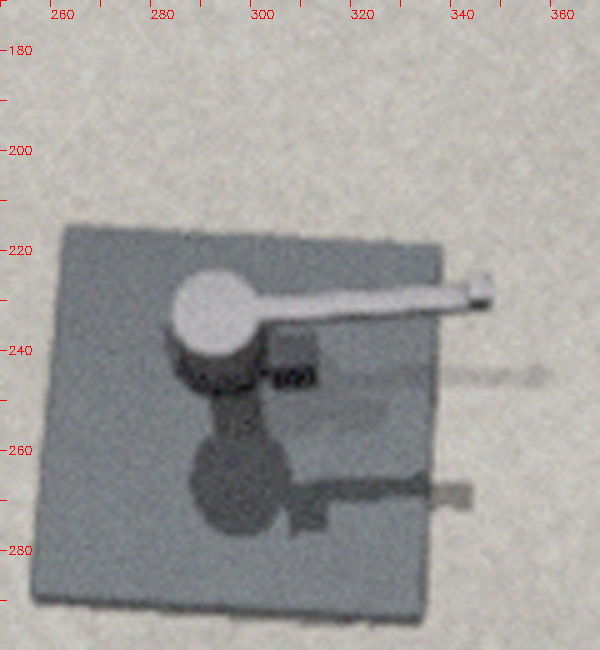

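View pics/s12.png

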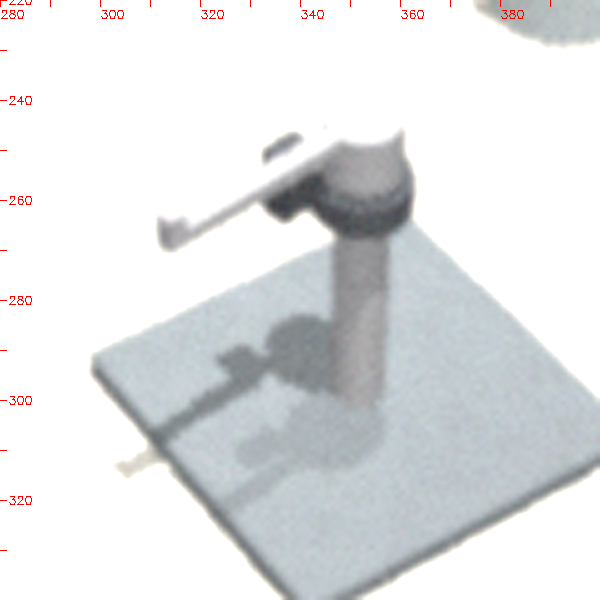

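View pics/s12b.png

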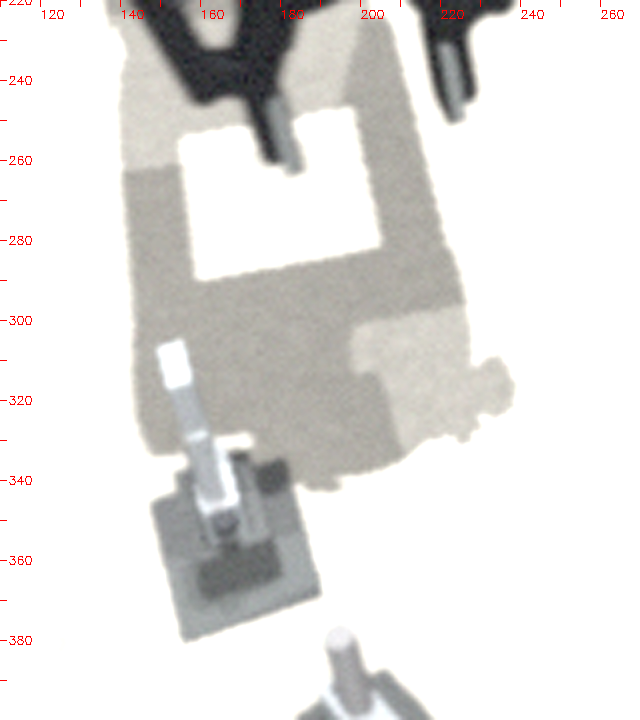

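```bash
cat >> h.py <<'E'
def wire(c,im,x0,y0,S,o,yaw,b0,b1,col):
    cs=np.array([[x,y,z] for x in(b0[0],b1[0]) for y in(b0[1],b1[1]) for z in(b0[2],b1[2])])
    R=np.array([[np.cos(yaw),-np.sin(yaw),0],[np.sin(yaw),np.cos(yaw),0],[0,0,1]])
    P=(proj(c,np.array(o)+cs@R.T)-[x0,y0]+.5)*S
    for i in range(8):
        for j in range(i):
            if sum(cs[i]!=cs[j])==1: cv2.line(im,tuple(int(v) for v in P[i]),tuple(int(v) for v in P[j]),col,1)
E
cat > ov.py <<'E'
import sys
from h import *
def view(c,x0,y0,x1,y1,S):
    return cv2.convertScaleAbs(cv2.resize(c["image"][y0:y1,x0:x1],None,fx=S,fy=S,interpolation=cv2.INTER_CUBIC),alpha=1.3)
def hook(c,im,x0,y0,S,ax,th):
    wire(c,im,x0,y0,S,(ax[0],ax[1],0),th,(.0,-.004,.142),(.09,.004,.150),(0,0,255))
    wire(c,im,x0,y0,S,(ax[0],ax[1],0),th,(.082,-.004,.150),(.09,.004,.158),(0,0,255))
def clamp(c,im,x0,y0,S,o,yaw):
    wire(c,im,x0,y0,S,o,yaw,(-.012,-.005,.08),(.012,.005,.11),(0,0,255))
    wire(c,im,x0,y0,S,o,yaw,(-.015,-.004,.04),(.015,.004,.08),(0,255,255))
    wire(c,im,x0,y0,S,o,yaw,(-.018,-.008,0),(.018,.008,.04),(0,255,0))
E
python3 - <<'E'
from ov import *
import pickle
d=capture("scene");c=capture("top");a,b=pickle.load(open("c0.pkl","rb"))
pickle.dump((d,c),open("c1.pkl","wb"))
for p in [(300,231.8),(305,231.3),(320,230.4),(335,229.5)]: print(onz(c,p,.15)[:2])
ax=(.560,.0685);th=np.radians(-87)
im=view(c,250,190,370,270,6);hook(c,im,250,190,6,ax,th);cv2.imwrite("pics/o1.png",im)
im=view(d,290,220,390,300,6);hook(d,im,290,220,6,ax,th);cv2.imwrite("pics/o2.png",im)
o=(.462,-.262,.01);y=np.radians(-13.5)
im1=view(b,440,265,510,335,6);clamp(b,im1,440,265,6,o,y)
im2=view(a,120,300,200,390,6);clamp(a,im2,120,300,6,o,y)
H=max(im1.shape[0],im2.shape[0]);z=np.zeros((H,im1.shape[1]+im2.shape[1],3),np.uint8);z[:im1.shape[0],:im1.shape[1]]=im1;z[:im2.shape[0],im1.shape[1]:]=im2
cv2.imwrite("pics/o3.png",z[:600,:])
E
```

```text
[0.5580736  0.05567947]
[0.55875912 0.04755256]
[0.55979931 0.02316528]
[ 0.56084264 -0.0012455 ]
```

View pics/o1.png

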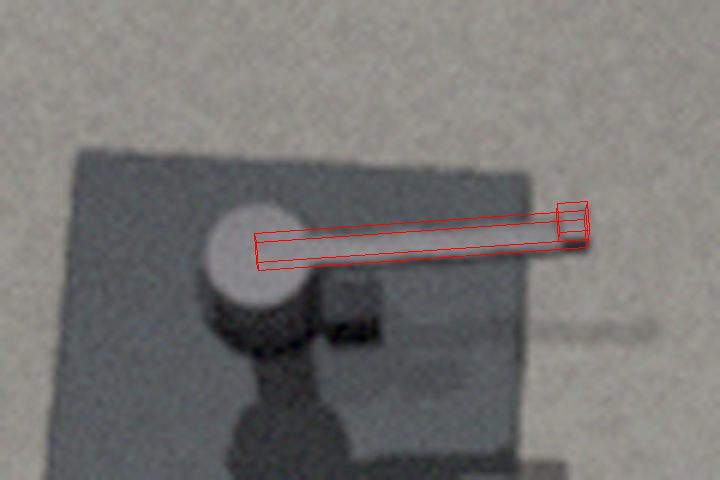

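View pics/o2.png

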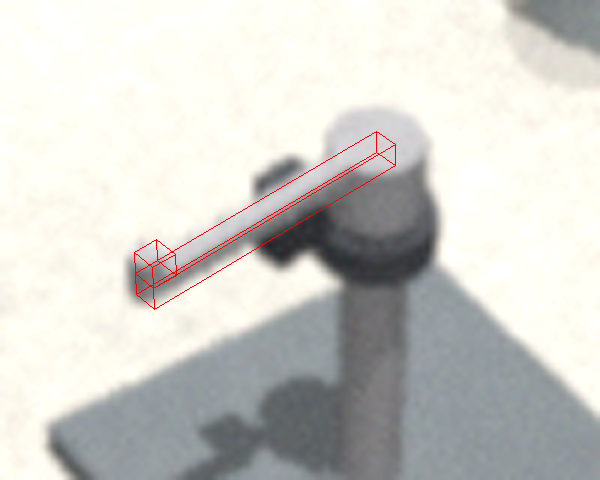

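View pics/o3.png

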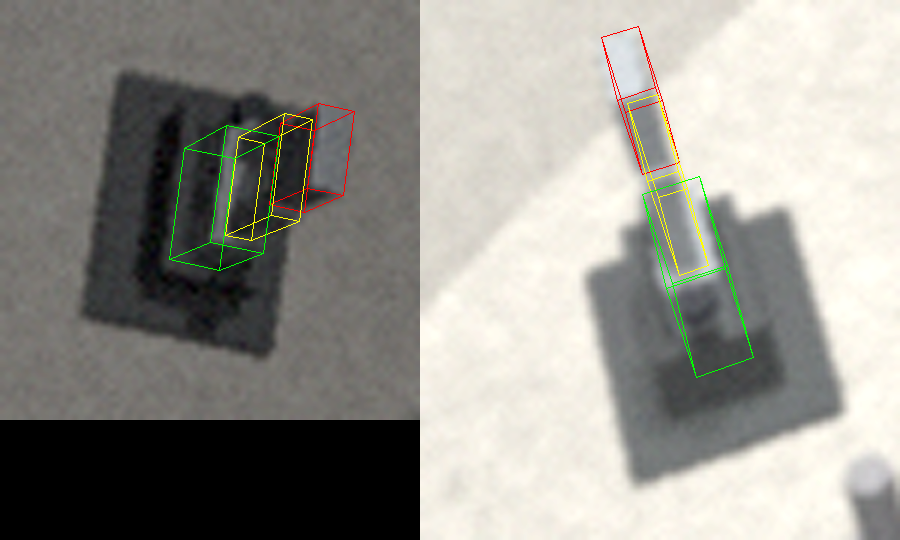

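Emit:
{"api": "arm_command", "payload": {
  "rows": [
    [[-25,-40,0],[0,0.005,-0.02],-1],
    [[-49,-79,0],[0,0.01,-0.04],-1],
    [[-49,-79,-30],[0,0.01,-0.04],-1],
    [[-49,-79,-70],[0,0.01,-0.04],-1],
    [[-49,-79,-105],[0,0.01,-0.04],-1],
    [[-49,-79,-122],[0,0.01,-0.04],-1],
    [[-49,-79,-125],[0,0.01,-0.04],-1],
    [[-49,-79,-125],[0,0.01,-0.04],-1]
  ]
}}

```text
time_s: 19.15
tcp_pos: [0.463, -0.261, 0.0801]
eef_rot: [-0.084, 0.084, 0.702, -0.702]
wrist_force: [0.6, -1.0, 0.3]
opening: 1.0
```

```bash
python3 - <<'E'
from h import *
from scipy.spatial.transform import Rotation as Ro
s=state();q=s["eef_rot"];R=Ro.from_quat([q[1],q[2],q[3],q[0]]).as_matrix();print(s["tcp_pos"],s["wrist_force"]);print(R.round(4),np.degrees(np.arctan2(R[1,2],R[0,2])))
d=capture("scene");crop(d["image"],"s13.png",90,240,230,390,5)
E
```

```text
[ 0.46304952 -0.26104834  0.08013697] [ 0.57666791 -1.01138738  0.28298811]
[[-9.720e-01  2.000e-04 -2.351e-01]
 [ 2.351e-01  7.000e-04 -9.720e-01]
 [-0.000e+00 -1.000e+00 -7.000e-04]] -103.595268614979
```

View pics/s13.png

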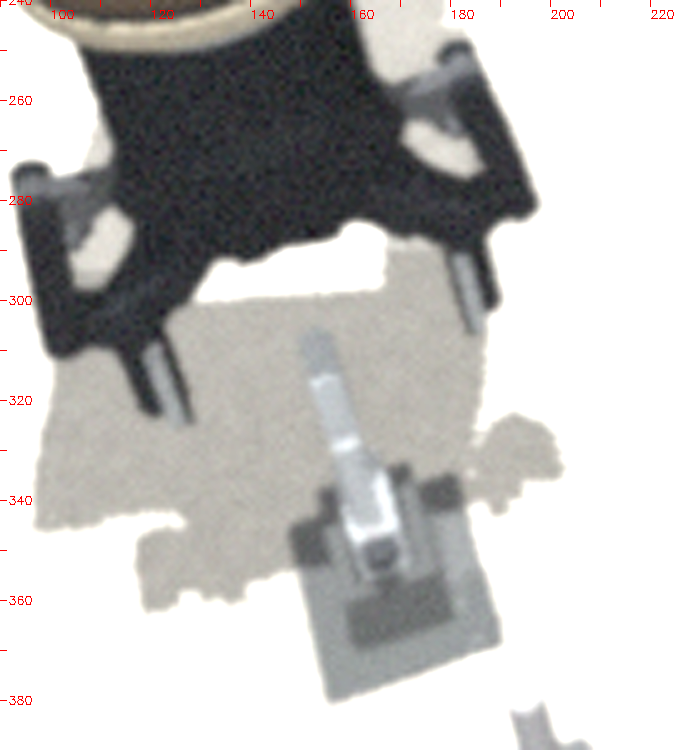

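Emit:
{"api": "arm_command", "payload": {
  "rows": [
    [[0,0,0],[0,0,0],1],
    [[0,0,0],[0,0,0],1],
    [[0,0,0],[0,0,0],1],
    [[0,0,0],[0,0,0],1],
    [[0,0,0],[0,0,0],1],
    [[0,0,0],[0,0,0],1],
    [[0,0,0],[0,0,0],1],
    [[0,0,0],[0,0,0],1]
  ]
}}

```text
time_s: 20.2
tcp_pos: [0.4633, -0.2615, 0.0807]
eef_rot: [-0.083, 0.084, 0.702, -0.702]
wrist_force: [-0.8, -0.9, 6.0]
opening: 0.098
```

```bash
python3 - <<'E'
from h import *
s=state();print(s["tcp_pos"],s["wrist_force"],s["opening"])
d=capture("scene");crop(d["image"],"s14.png",90,240,230,390,5)
E
```

```text
[ 0.46334807 -0.26153364  0.08070002] [-0.83402083 -0.89899081  5.96444859] 0.09774273916686084
```

View pics/s14.png

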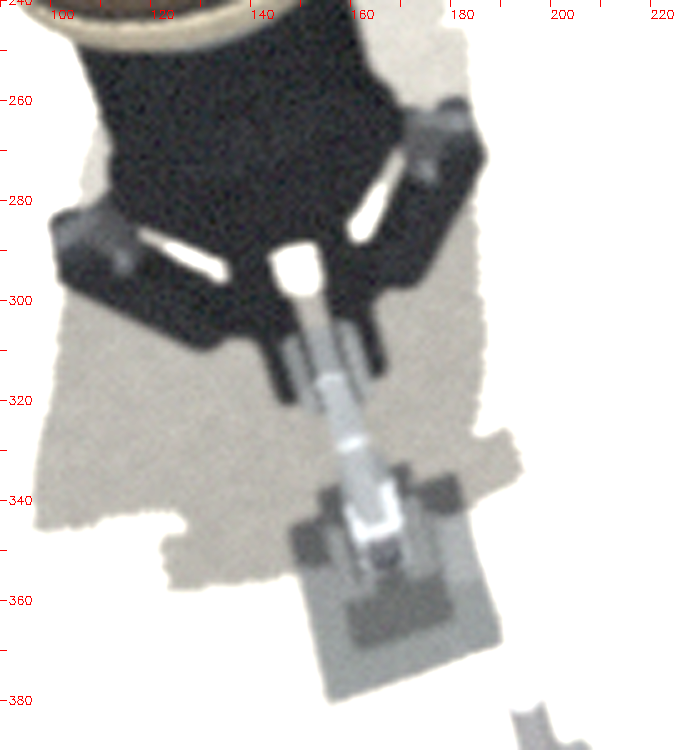

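Emit:
{"api": "arm_command", "payload": {
  "rows": [
    [[0,0,6],[0,0,0],1],
    [[0,0,16],[0,0,0],1],
    [[0,0,30],[0,0,0],1],
    [[0,0,50],[0,0,0],1],
    [[0,0,70],[0,0,0.04],1],
    [[10,18,83],[0,0,0.1],1],
    [[28,50,83],[0,0,0.18],1],
    [[50,90,83],[0,0,0.26],1]
  ]
}}

```text
time_s: 21.25
tcp_pos: [0.5139, -0.1711, 0.165]
eef_rot: [-0.009, 0.008, -0.707, 0.707]
wrist_force: [0.9, 0.3, -1.6]
opening: 0.101
```

Emit:
{"api": "arm_command", "payload": {
  "rows": [
    [[18,30,0],[0,0,0.02],1],
    [[36,62,0],[0,0,0.03],1],
    [[50,88,0],[0,0,0.03],1],
    [[54,96,0],[0,0,0.03],1],
    [[54,96,0],[0,0,0.03],1],
    [[54,96,0],[0,0,0.03],1],
    [[54,96,0],[0,0,0.03],1],
    [[54,96,0],[0,0,0.03],1]
  ]
}}

```text
time_s: 22.25
tcp_pos: [0.5678, -0.0757, 0.165]
eef_rot: [-0.02, 0.018, -0.707, 0.707]
wrist_force: [0.1, 0.5, -2.3]
opening: 0.099
```

```bash
python3 - <<'E'
from ov import *
from scipy.spatial.transform import Rotation as Ro
s=state();q=s["eef_rot"];R=Ro.from_quat([q[1],q[2],q[3],q[0]]).as_matrix();print(s["tcp_pos"],s["wrist_force"],s["opening"]);yz=np.arctan2(R[1,2],R[0,2]);print(R.round(4),np.degrees(yz))
d=capture("scene");c=capture("top")
crop(d["image"],"s15.png",230,180,380,330,5)
p=s["tcp_pos"];o=(p[0]-.0013,p[1]-.0005,p[2]-.0707);yw=yz+np.pi/2
im=view(d,230,180,380,330,5);hook(d,im,230,180,5,(.56,.0685),np.radians(-87));clamp(d,im,230,180,5,o,yw);cv2.imwrite("pics/o15.png",im)
crop(c["image"],"t15.png",270,180,400,290,5)
E
```

```text
[ 0.56775112 -0.0756597   0.16502327] [ 0.12645377  0.46091763 -2.28433915] 0.09903546906192963
[[-9.986e-01  2.500e-03  5.300e-02]
 [-5.300e-02 -2.000e-04 -9.986e-01]
 [-2.500e-03 -1.000e+00  4.000e-04]] -86.96426768953573
```

View pics/s15.png

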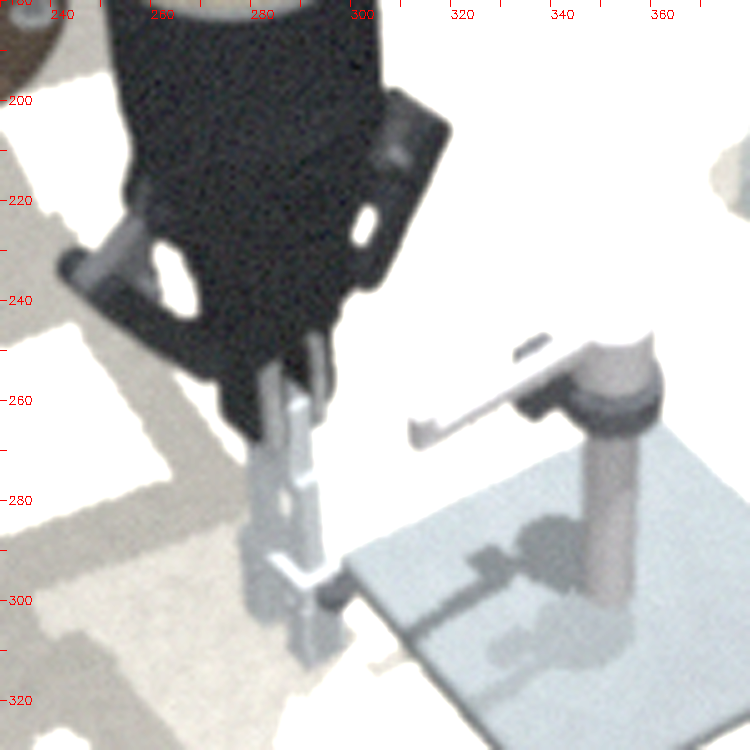

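View pics/o15.png

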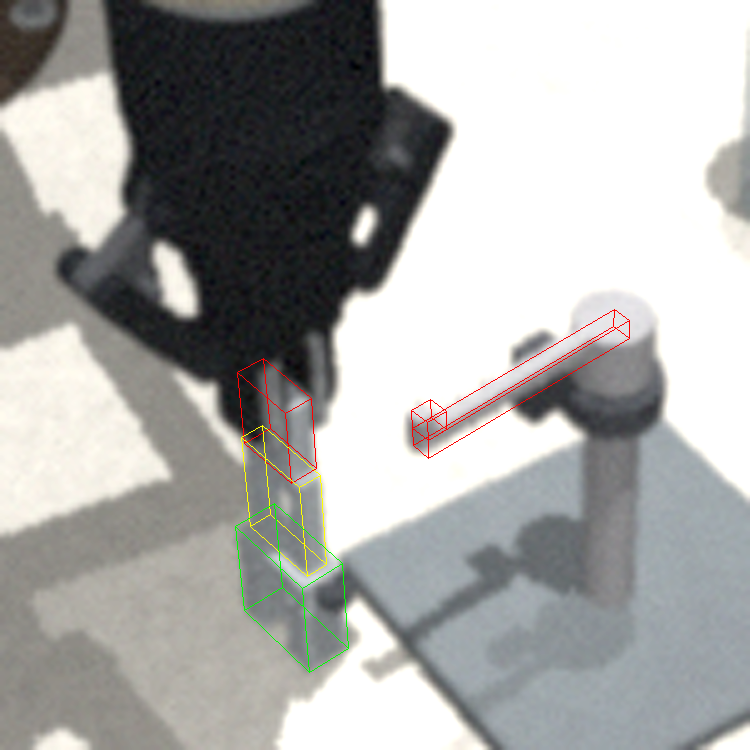

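View pics/t15.png

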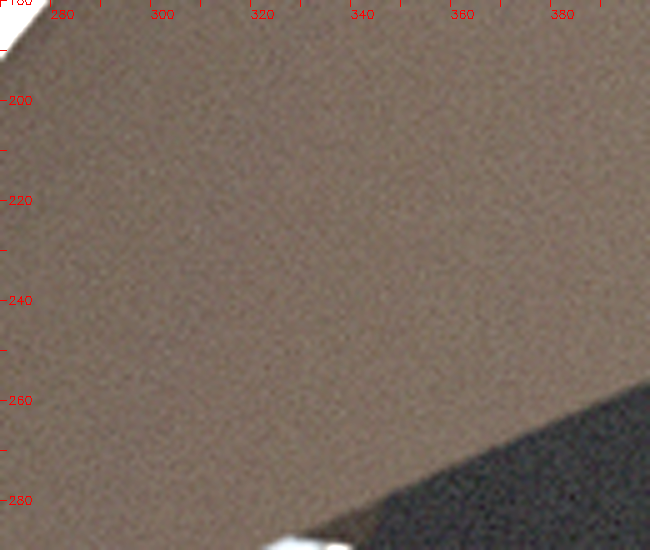

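```bash
python3 - <<'E'
from ov import *
d=capture("scene")
ims=[]
for ax,th in [((.5575,.0685),-87),((.557,.067),-88),((.5575,.067),-86)]:
    im=view(d,305,225,365,275,9);hook(d,im,305,225,9,ax,np.radians(th));ims.append(im[:, :540])
im0=view(d,305,225,365,275,9)
r=cv2.resize(np.vstack([np.hstack([im0,ims[0]]),np.hstack(ims[1:])]),None,fx=.74,fy=.64)
cv2.imwrite("pics/o16.png",r)
E
```

```text
(no output)
```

View pics/o16.png

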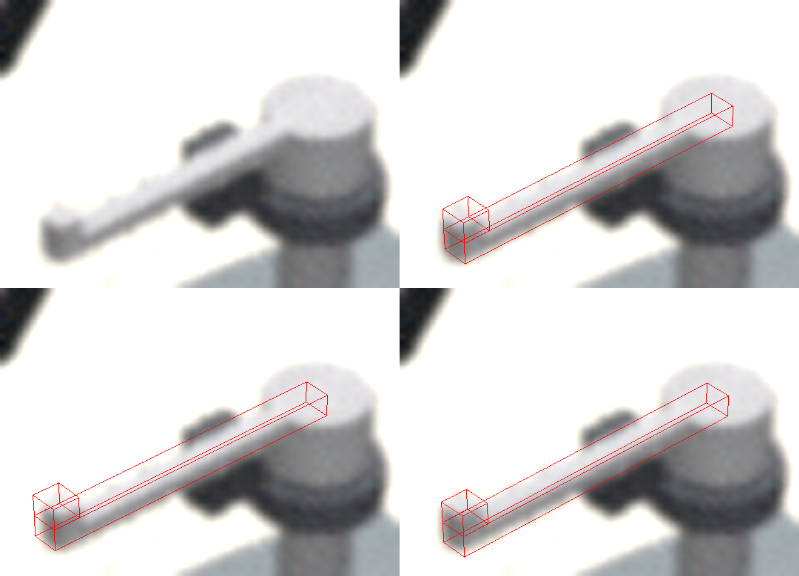

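Emit:
{"api": "arm_command", "payload": {
  "rows": [
    [[-2,8,0],[0,0,0],1],
    [[-3,18,0],[0,0,0],1],
    [[-3.6,28,0],[0,0,0],1],
    [[-3.6,36,0],[0,0,0],1],
    [[-3.6,42,0],[0,0,0],1],
    [[-3.6,43,0],[0,0,0],1],
    [[-3.6,43,0],[0,0,0],1],
    [[-3.6,43,0],[0,0,0],1]
  ]
}}

```text
time_s: 23.4
tcp_pos: [0.5642, -0.0326, 0.165]
eef_rot: [-0.02, 0.018, -0.707, 0.707]
wrist_force: [0.8, 0.7, -2.0]
opening: 0.102
```

```bash
python3 - <<'E'
from ov import *
s=state();p=s["tcp_pos"];print(p,s["wrist_force"],s["opening"])
d=capture("scene")
im=cv2.resize(d["image"][210:310,265:375],None,fx=7,fy=7,interpolation=cv2.INTER_CUBIC)
cv2.imwrite("pics/s17.png",im[:600])
E
```

```text
[ 0.56423985 -0.03259105  0.16495211] [ 0.83019646  0.65608647 -2.03101499] 0.10218047276610653
```

View pics/s17.png

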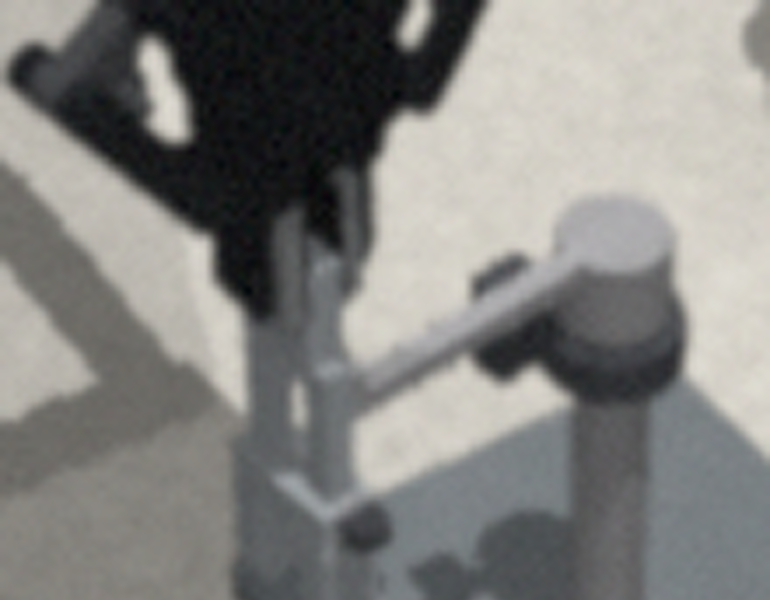

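Emit:
{"api": "arm_command", "payload": {
  "rows": [
    [[-0.1,3,0],[0,0,0],1],
    [[-0.3,6,0],[0,0,0],1],
    [[-0.4,9,0],[0,0,0],1],
    [[-0.5,11,0],[0,0,0],1],
    [[-0.6,13,0],[0,0,0],1],
    [[-0.7,16,0],[0,0,0],1],
    [[-0.8,18,0],[0,0,0],1],
    [[-0.9,20,0],[0,0,0],1]
  ]
}}

```text
time_s: 24.45
tcp_pos: [0.5633, -0.0125, 0.1649]
eef_rot: [-0.02, 0.018, -0.707, 0.707]
wrist_force: [0.2, -0.1, -1.5]
opening: 0.099
```

```bash
python3 - <<'E'
from ov import *
s=state();p=s["tcp_pos"];print(p,s["wrist_force"],s["opening"])
d=capture("scene")
im=cv2.resize(d["image"][210:310,265:375],None,fx=7,fy=7,interpolation=cv2.INTER_CUBIC)
cv2.imwrite("pics/s18.png",im[:600])
E
```

```text
[ 0.56332255 -0.01247567  0.16494107] [ 0.1901941  -0.12673781 -1.54177774] 0.09908573043000189
```

View pics/s18.png

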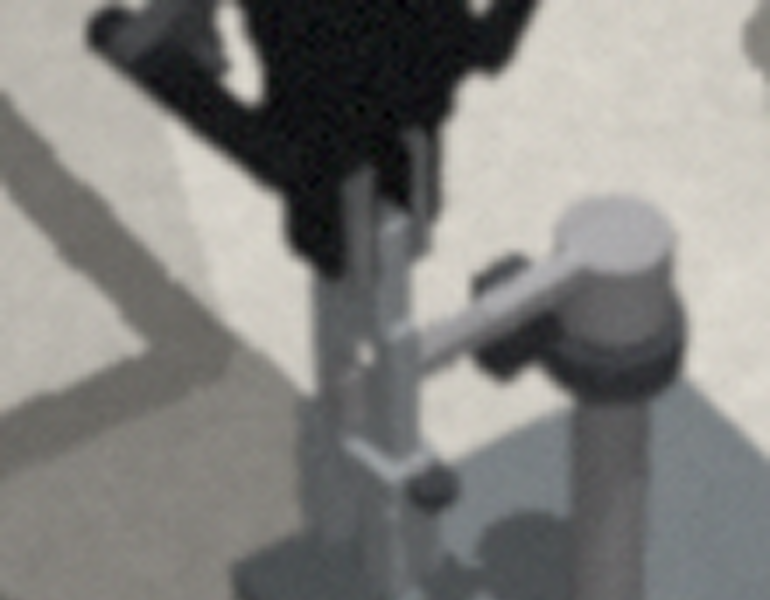

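Emit:
{"api": "arm_command", "payload": {
  "rows": [
    [[-0.2,4,0],[0,0,0],1],
    [[-0.4,8,0],[0,0,0],1],
    [[-0.5,12,0],[0,0,0],1],
    [[-0.7,16,0],[0,0,0],1],
    [[-0.9,20,0],[0,0,0],1],
    [[-1.1,24,0],[0,0,0],1],
    [[-1.2,28,0],[0,0,0],1],
    [[-1.2,28,0],[0,0,0],1]
  ]
}}

```text
time_s: 25.5
tcp_pos: [0.5621, 0.016, 0.165]
eef_rot: [-0.02, 0.018, -0.707, 0.707]
wrist_force: [0.0, -0.8, -2.6]
opening: 0.097
```

```bash
python3 - <<'E'
from ov import *
s=state();p=s["tcp_pos"];print(p,s["wrist_force"],s["opening"])
d=capture("scene")
im=cv2.resize(d["image"][210:310,285:375],None,fx=7,fy=7,interpolation=cv2.INTER_CUBIC)
cv2.imwrite("pics/s19.png",im[:600])
E
```

```text
[0.56209863 0.01601713 0.16496194] [ 0.0062458  -0.77582702 -2.58026182] 0.0971393704322581
```

View pics/s19.png

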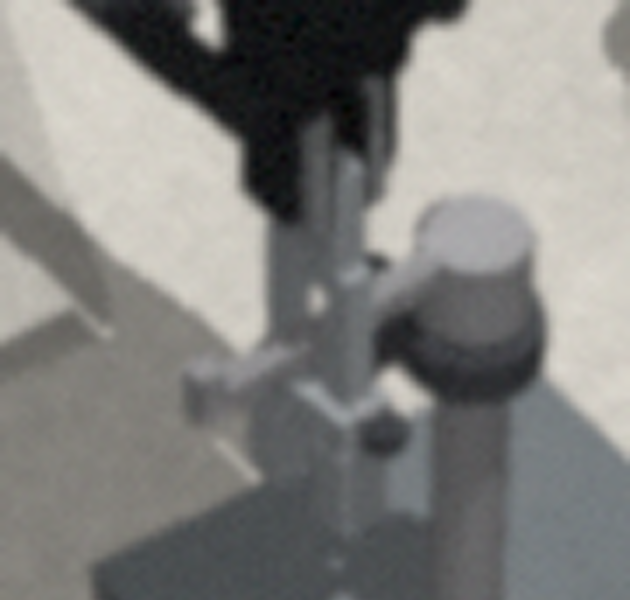

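Emit:
{"api": "arm_command", "payload": {
  "rows": [
    [[0,0,-2],[0,0,0],1],
    [[0,0,-4],[0,0,0],1],
    [[0,0,-6],[0,0,0],1],
    [[0,0,-8],[0,0,0],1],
    [[0,0,-10],[0,0,0],1],
    [[0,0,-11],[0,0,0],1],
    [[0,0,-12],[0,0,0],1],
    [[0,0,-12.5],[0,0,0],1]
  ]
}}

```text
time_s: 26.55
tcp_pos: [0.5621, 0.0158, 0.1524]
eef_rot: [-0.02, 0.018, -0.707, 0.707]
wrist_force: [-0.2, -0.1, -2.3]
opening: 0.099
```

Emit:
{"api": "arm_command", "payload": {
  "rows": [
    [[0,0,-0.3],[0,0,0],1],
    [[0,0,-0.6],[0,0,0],1],
    [[0,0,-0.9],[0,0,0],1],
    [[0,0,-1.2],[0,0,0],1],
    [[0,0,-1.5],[0,0,0],1],
    [[0,0,-1.8],[0,0,0],1],
    [[0,0,-2],[0,0,0],1],
    [[0,0,-2],[0,0,0],1]
  ]
}}

```text
time_s: 27.55
tcp_pos: [0.5621, 0.0158, 0.1504]
eef_rot: [-0.02, 0.018, -0.707, 0.707]
wrist_force: [-0.7, -0.1, -2.1]
opening: 0.1
```

Emit:
{"api": "arm_command", "payload": {
  "rows": [
    [[0,0,-0.2],[0,0,0],1],
    [[0,0,-0.4],[0,0,0],1],
    [[0,0,-0.6],[0,0,0],1],
    [[0,0,-0.8],[0,0,0],1],
    [[0,0,-1],[0,0,0],1],
    [[0,0,-1.2],[0,0,0],1],
    [[0,0,-1.4],[0,0,0],1],
    [[0,0,-1.4],[0,0,0],1]
  ]
}}

```text
time_s: 28.55
tcp_pos: [0.5621, 0.0158, 0.149]
eef_rot: [-0.02, 0.018, -0.707, 0.707]
wrist_force: [-0.9, -0.4, -2.4]
opening: 0.098
```

Emit:
{"api": "arm_command", "payload": {
  "rows": [
    [[0,0,-0.2],[0,0,0],1],
    [[0,0,-0.4],[0,0,0],1],
    [[0,0,-0.6],[0,0,0],1],
    [[0,0,-0.8],[0,0,0],1],
    [[0,0,-1],[0,0,0],1],
    [[0,0,-1.1],[0,0,0],1],
    [[0,0,-1.2],[0,0,0],1],
    [[0,0,-1.2],[0,0,0],1]
  ]
}}

```text
time_s: 29.55
tcp_pos: [0.5621, 0.0158, 0.1478]
eef_rot: [-0.02, 0.018, -0.707, 0.707]
wrist_force: [0.9, 0.6, -2.5]
opening: 0.101
```

```bash
python3 - <<'E'
from ov import *
s=state();p=s["tcp_pos"];print(p,s["wrist_force"],s["opening"])
d=capture("scene")
im=cv2.resize(d["image"][220:320,285:375],None,fx=7,fy=7,interpolation=cv2.INTER_CUBIC)
cv2.imwrite("pics/s20.png",im[:600])
E
```

```text
[0.56212817 0.01584304 0.14780888] [ 0.89328792  0.58709287 -2.47625473] 0.10115043006420629
```

View pics/s20.png

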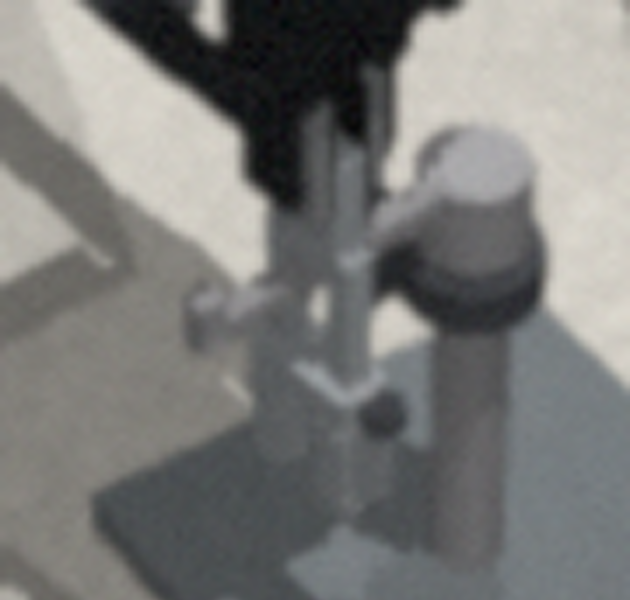

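Emit:
{"api": "arm_command", "payload": {
  "rows": [
    [[0,0,-0.2],[0,0,0],1],
    [[0,0,-0.4],[0,0,0],1],
    [[0,0,-0.6],[0,0,0],1],
    [[0,0,-0.8],[0,0,0],1],
    [[0,0,-1],[0,0,0],1],
    [[0,0,-1.1],[0,0,0],1],
    [[0,0,-1.2],[0,0,0],1],
    [[0,0,-1.2],[0,0,0],1]
  ]
}}

```text
time_s: 30.6
tcp_pos: [0.5625, 0.0158, 0.1473]
eef_rot: [-0.02, 0.018, -0.707, 0.707]
wrist_force: [-3.0, -0.3, 12.0]
opening: 0.097
```

Emit:
{"api": "arm_command", "payload": {
  "rows": [
    [[0,0,0.1],[0,0,0],1],
    [[0,0,0.1],[0,0,0],1],
    [[0,0,0.1],[0,0,0],1],
    [[0,0,0.1],[0,0,0],0.6],
    [[0,0,0.1],[0,0,0],0.4],
    [[0,0,0.1],[0,0,0],0.2],
    [[0,0,0.1],[0,0,0],0],
    [[0,0,0.1],[0,0,0],0]
  ]
}}

```text
time_s: 31.6
tcp_pos: [0.5625, 0.0158, 0.1474]
eef_rot: [-0.02, 0.018, -0.707, 0.707]
wrist_force: [0.4, 0.4, 0.0]
opening: 0.499
```

```bash
python3 - <<'E'
from ov import *
s=state();p=s["tcp_pos"];print(p,s["wrist_force"],s["opening"])
d=capture("scene")
im=cv2.resize(d["image"][220:320,285:375],None,fx=7,fy=7,interpolation=cv2.INTER_CUBIC)
cv2.imwrite("pics/s21.png",im[:600])
E
```

```text
[0.56247978 0.01581044 0.1473666 ] [0.38489107 0.39548026 0.01780548] 0.4990800573258517
```

View pics/s21.png

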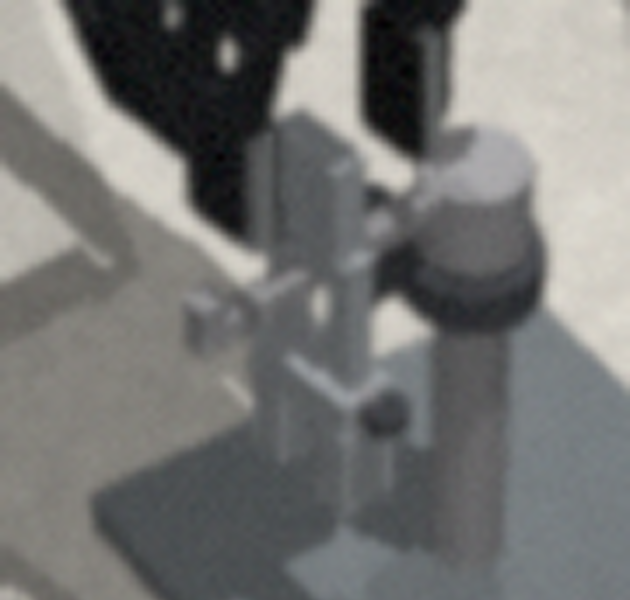

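Emit:
{"api": "arm_command", "payload": {
  "rows": [
    [[0,0,5],[0,0,0],0],
    [[0,0,15],[0,0,0],0],
    [[0,0,30],[0,0,0],0],
    [[0,0,50],[0,0,0],0],
    [[0,0,75],[0,0,0],0],
    [[0,0,100],[0,0,0],0],
    [[0,-40,110],[0,0,0],0],
    [[0,-90,110],[0,0,0],0]
  ]
}}

```text
time_s: 32.65
tcp_pos: [0.5633, -0.0746, 0.2598]
eef_rot: [-0.022, 0.017, -0.707, 0.707]
wrist_force: [0.5, -0.1, -0.2]
opening: 0.504
```

Emit:
{"api": "arm_command", "payload": {
  "rows": [
    [[0,-45,0],[0,0,0],0],
    [[0,-90,0],[0,0,0],0],
    [[0,-120,0],[0,0,0],0],
    [[0,-120,0],[0,0,0],0],
    [[0,-120,0],[0,0,0],0],
    [[0,-120,0],[0,0,0],0],
    [[0,-120,0],[0,0,0],0],
    [[0,-120,0],[0,0,0],0]
  ]
}}

```text
time_s: 33.65
tcp_pos: [0.5633, -0.1941, 0.2598]
eef_rot: [-0.022, 0.018, -0.707, 0.707]
wrist_force: [0.2, -0.4, -0.3]
opening: 0.503
```

```bash
python3 - <<'E'
from ov import *
s=state();p=s["tcp_pos"];print(p,s["wrist_force"],s["opening"],s["time_s"])
d=capture("scene");c=capture("top")
im=cv2.resize(d["image"][220:320,285:375],None,fx=6,fy=6,interpolation=cv2.INTER_CUBIC)
cv2.imwrite("pics/s22.png",im);crop(c["image"],"t22.png",250,170,370,290,5)
cv2.imwrite("pics/s22f.png",d["image"])
E
```

```text
[ 0.56333983 -0.19411116  0.25982582] [ 0.22049092 -0.38908631 -0.34789881] 0.5032213607829401 33.65
```

View pics/s22.png

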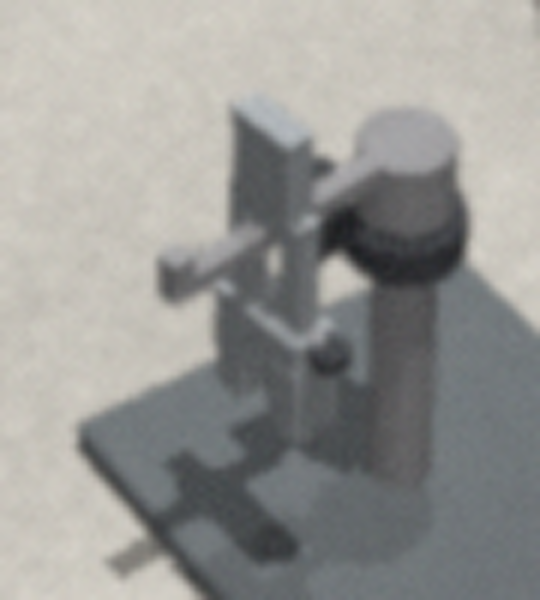

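View pics/t22.png

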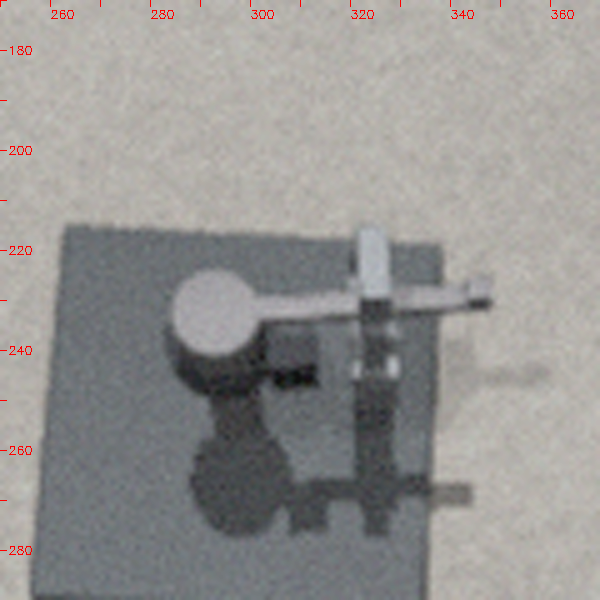

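View pics/s22f.png

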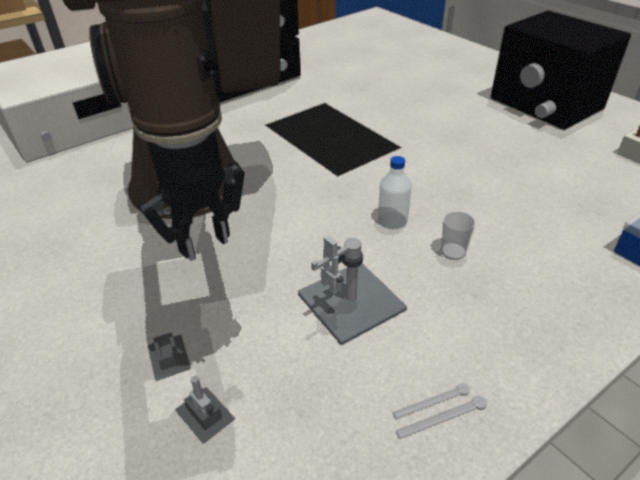

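The clamp hangs upright on the bar at about (322,230) in the top view, roughly 50 mm from the axis. The hook tip is unchanged at (344,228). The stem clamp, bottle and beaker are where they started.

```bash
python3 - <<'E'
from plant import *
print(close_job())
E
```

```text
the job is handed in; nothing more can be done
None
```

The clamp is hanging by its eye on the hook, and I handed the job in at about 33.7 s of the 72 s. No verdict came back.

**Hook:** I pushed it clockwise with shut fingers until it met its stop, with its bar at about -87° in the world frame, roughly 0.12 rad from the stand's -y. I then leaned on it for about a second.

**Clamp:** I lifted it out of its holder by the tab, turned it in line with the bar and slid the eye in over the upturned end. I lowered it until it touched the bar, eased off, opened the fingers and backed away.

**Last checks:**
- **Clamp and hook:** the final pictures show the clamp upright on the bar about 50 mm from the post's axis, with the hook still at its stop.
- **Bystanders:** the stem clamp, bottle and beaker look unmoved, judged by eye only.
- **Robot:** the gripper is well clear, and the wrist force is back near zero.

**What disagreed or came close to a limit:**
- **Lean force:** the push along x read 12.6 N, inside the 9 to 14 N asked. Counting friction, the total wrist force was about 15 N, above that range but below the 20 N limit.
- **Touch-down:** the first contact of the clamp on the bar read about 14 N, also under 20 N, before I eased off.
- **Fingertip position:** with the gripper shut, the real fingertips sit at least 14 mm behind the reported TCP, about 16 mm judging from the pictures. I checked this by lowering them towards the bench and allowed for it.
- **Cameras:** the two cameras disagreed by about 3 mm in x on the hook, so I placed the clamp using the contact reading and both views together.

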